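# Index the rotor stand to its test position and spin the rotor

### The job

Take the metal spacer that was left standing on the deck among the rotor's blades and put it into the empty grey tray. Then pull the stand's leaning spring plunger, turn the turntable counter-clockwise (seen from above) by one hole and let the plunger drop in so that it locks there, which takes the rotor clear of the parking post. Finally give the rotor a push by hand so that, once let go, it goes on spinning by itself past one full turn, let it run without touching it again, and leave everything else on the table where it is.

Things in the scene. Friction and masses are not known exactly. Their poses are not given: they have to be found in the camera images.
- pivot (a point): Centre of the index plate's top, on the turntable's vertical axis, 20 mm above the table; z up. The index plate is an aluminium disc fixed to the table, 250 mm across, 20 mm thick, carrying the whole stand. Turntable at 0 has these same axes. Three index holes near the disc's rim, 45 degrees apart: the first at 180 degrees (-x side), then 225 and 270 degrees.
- post (a point): Top of the steel parking post, 10 mm thick, fixed upright on the index plate, 215 mm above the table, at x -40, y +72 mm of pivot. At the start it stands between two blades and stops the rotor from turning round; one hole on, the blades are clear of it.
- turntable (a joint): Turntable's angle about pivot's z, rad, growing counter-clockwise from above: 0 in the first hole (start), 0.785 in the next (wanted), 1.571 in the last; ends at -0.05 and 1.65. It carries mast, deck, rotor and plunger. It turns (friction 0.12 N m) and stays where left, but only while the pin is out of the holes; locked it has about 0.03 rad of play either way.
- deck (a point): Point of the deck's top under the rotor, on the rotor's axis, 160 mm above the table, 40 mm from the turntable's axis towards its -x. Axes turn with the turntable. The deck is a flat black perforated plate, 6 mm thick, spanning x -95 to +90 and y -55 to +55 mm from here. It overhangs the plunger's foot: the knob must be taken with the gripper leaning outwards like the plunger.
- plunger (a joint): How far the spring plunger is pulled out, m: 0 fully home in a hole, at most 0.020. It must be out 15 mm or more to clear the plate between holes (let go there, the pin rests on the plate at about 14 mm). Spring 4 N at home, 8 N fully out. Let go over a hole it snaps home by itself.
- knob (a point): Middle of the plunger's black knob, a cylinder 24 mm thick, 24 mm long, at the turntable's -x side; moves with it. Its z axis is the pull direction, leaning 40 degrees from vertical, outwards from the turntable's axis. Its y axis is level, along the swing: the way to close fingers. At home it is 146 mm from the turntable's axis, 71 mm above the table; a 20 mm thick sleeve ends 27 mm below it.
- hub (a point): Top of the rotor's hub, on its vertical axis, 207 mm above the table. Grey rotor, hub 28 mm thick, three upright radial blades reaching 80 mm from the axis, 4 mm thick, leaning 12 degrees, from 172 to 200 mm above the table. This frame turns with the rotor; blades point at 30, 150 and 270 degrees from its x towards y. Free-running: slows by about 0.5 rad/s each second.
- rotor (a joint): Angle of the rotor on the turntable, rad, counter-clockwise from above, unlimited, counts on through full turns; starts within 0.3 of 0.
- spacer: Plain aluminium spacer to be removed, a cylinder 14 mm thick and 55 mm long, loose, standing upright on the deck between two blades at the start, about 62 mm from the rotor's axis. Origin: centre of its lower end, z along it.
- tray: Empty grey open tray, fixed to the table, 130 (x) x 120 (y) x 35 mm, walls and floor 4 to 5 mm thick. Origin: centre of its underside. It stands either left or right of the robot's middle, its place swapped at random with the bolt bin.
- bolt_bin: Bystander, fixed: the same grey tray full of small bolts; nothing goes into it. Origin: centre of its underside.
- spacer_b: Bystander: another spacer just like the first, standing on the table; leave it. Origin: centre of its lower end.
- screwdriver: Bystander, loose: red and black screwdriver lying down, 175 mm long along its x, 26 mm thick. Origin under the handle's front end.
- pliers: Bystander, loose: red-handled pliers lying down, 150 mm long along x, 56 mm wide, 16 mm high. Origin under the joint.
- plate_stack: Bystander, loose: black perforated plates, 100 x 60 x 18 mm. Origin: centre of its underside.
- cup: Bystander, loose: white plastic cup, 72 mm wide, 50 mm high. Origin: centre of its underside.
- wrench: Bystander, loose: steel wrench lying down, 150 mm long along x. Origin at its middle, underneath.
Things that resemble listed ones, but are neither listed nor needed, are in the scene too. What is shaped like the tray but green or purple is not meant.

How it is judged:
By the outcome, as a careful person would: the job done as asked, in the order asked, and still so for the second after the job is handed in, with the robot touching nothing.
It also fails if it takes over 64 s, if anything falls off the work surface, if the arm or the gripper's body presses on something with over 40 N, if the wrist force passes 120 N, or if a joint passes its speed limit or range.

### The arm

A 6-joint arm with a two-finger parallel gripper is mounted at the origin on the work surface. World frame = base frame: x ahead of the robot, y to its left, z up, the work surface at z = 0. Lengths are in m, angles in rad, forces in N, time in s.
With the tool pointing down it reaches from about 0.4 to 0.825 m from the base axis. Payload 7 kg.
Tool frame: the origin (TCP) lies midway between the tips of the shut fingers; the grasp point (between the pads) lies 19 mm behind it; x points along the fingers, y is the direction in which the jaws open and shut, and the axes are right-handed (so a half turn about x gives the same grasp; the last joint's range is limited). The gripper opens to 85 mm and grips with 20 to 120 N. Pads are 22 mm wide; open, the fingers measure 114 mm over their backs; the gripper's body (76 mm by 85 mm) begins 54 mm behind the grasp point. The pads swing forward as they close: fully open they stand 13 mm farther back than shut.
Start: joints at [-0.859, 0.359, 0.012, 0, -1.224, -0.288], TCP at [0.278, -0.615, 0.195] pointing down, gripper open.
Joint ranges: [-3.07, 3.07], [-1.43, 2.12], [-1.02, 1.25], [-3.03, 1.67], [-3.05, -0], [-3.03, 3.03]. Speed limits (rad/s): [2.39, 2.39, 3.01, 3.14, 3.14, 3.14].

### API

Orientations are given as a rotation vector (axis times angle).
In Python, from workcell import env gives the robot as it stands.
- The arm moves only by the tool move_arm, never from a script. Its argument "commands" is a list of rows, each a list of 2 entries, a list of its own where there are three numbers: the shift along the tool's x, y, z in mm, then the turn, a rotation vector about the tool's x, y, z in degrees. In form: [[[tx, ty, tz], [wx, wy, wz]], ...]. A call has exactly 8 rows; each row shifts and turns the commanded pose from where the row before left it, along the tool's axes as they then stand; what a row does not reach is not made up. A row lasts 1/10 s, in which the tool goes at most 50 mm and 8.59 degrees, less where a joint would pass 70% of its speed; a pose out of reach is approached as far as the arm can. A call with a gripper value outside its range is refused whole. "claw" is the gripper's target within -1 to 1 (shut at 1, half-way at 0, fully open at -1), set as the call begins (left out, the last holds). The fingers move at their own pace and stop on an object; the grip force is fixed at half the most. Time passes only in rows, so rows that do not move let the fingers close, or fill a call up. It gives the time, the measured TCP pose, the force and the opening at its end, in the units of the state.
- env.get_obs(): the state, without advancing time (a new reading comes with each control period).
- env.snapshot(name): name is "side" or "top" or "wrist"; returns a dict with "img" (420x560x3 uint8, red, green, blue), "z_map" (420x560 float32, m along the optical axis (not along the pixel's ray), 0 where there is no reading), "fx", "fy", "cx", "cy" (pixels), "R" (3x3) and "t" (3): a world point X has camera coordinates R X + t. Camera axes: x right, y down, z forward; pixel columns grow to the right and rows downward; lengths in m; the calibration is good to about 2 mm. A picture is of the moment at which its call begins.
- env.close_job(): hands the job in, once; it reports no verdict.
Trained networks look in a picture, given as the dict that the camera call returned (one of the last four; its "shot" number tells which), for a name from the list of things; names that differ only in an ending like _2 or _b are one class to them, and where a whole thing is asked for, a point or a joint stands for the part that bears it (a point fixed in the world has none). Each returns a list of dicts, best first, with "score" (0 to 1); they miss things now and then, are a little off and sometimes report something else, mostly with a low value. They report only what shows in the picture. A call takes as long as a camera call. They do not tell look-alikes from the thing itself.
- env.spot_in(picture, query): "at" ([column, row] in pixels, amid what is visible of it).
- env.masks_of(picture, query): "pixels" (420x560 bool, what is visible of it) and "at" ([column, row] in pixels, amid what is visible of it).
- env.tip_of(picture, query): "at" ([column, row] in pixels: a listed point, or the origin of a listed thing).
The state is a dict: "clock": time; "qpos": joint angles; "joint_velocities": joint speeds; "joint_torque": joint torques, N m; "ee_pos": TCP position; "ee_rot": TCP orientation; "contact_force": force on the tool from outside, world axes, zero at the start; "ft_torque": the same for the moment, N m; "opening": finger opening in m.
Only numpy, scipy, OpenCV 4.12 (cv2) and the standard library are available. Lean on these libraries where they do the work, as an engineer would, in place of code of your own. Each camera call takes 0.05 s, during which the arm holds its last target.

## Working session

There is one attempt and no reset: what is moved stays moved. The work goes in short steps, Python scripts to look and compute and a tool call to move; the robot and the scene stay as the last step left them, time stands still between calls to the robot, and variables do not carry over. Pictures are saved under pics/ and viewed, and the job is handed in when it is done.

Besides the shell and the picture viewer there is one more tool, called after ">>>" as name(argument=value, ...), one argument or row to a line, values as JSON. move_arm: Moves the arm, as the interface text tells. Its arguments: {"type":"object","properties":{"commands":{"type":"array"},"claw":{"type":"number"}},"required":["commands"]}

```bash
ls -la; mkdir -p pics; cat > h.py <<'E'
import numpy as np,cv2
from workcell import env
from scipy.spatial.transform import Rotation as Ro
def save(p,n):
    cv2.imwrite('pics/'+n+'.png',cv2.cvtColor(p['img'],cv2.COLOR_RGB2BGR))
def px(p,u,v,z=None):
    if z is None: z=p['z_map'][int(round(v)),int(round(u))]
    c=np.array([(u-p['cx'])/p['fx']*z,(v-p['cy'])/p['fy']*z,z])
    return p['R'].T@(c-p['t'])
def atz(p,u,v,h):
    d=p['R'].T@np.array([(u-p['cx'])/p['fx'],(v-p['cy'])/p['fy'],1]); o=-p['R'].T@p['t']
    return o+d*(h-o[2])/d[2]
def proj(p,X):
    c=p['R']@np.array(X)+p['t']; return np.array([p['fx']*c[0]/c[2]+p['cx'],p['fy']*c[1]/c[2]+p['cy']])
def cloud(p):
    v,u=np.mgrid[:420,:560]; z=p['z_map']
    c=np.stack([(u-p['cx'])/p['fx']*z,(v-p['cy'])/p['fy']*z,z],-1)
    return (c-p['t'])@p['R']
E
python3 - <<'E'
from h import *
print(env.get_obs())
for n in ['side','top']:
    p=env.snapshot(n); save(p,n+'0'); print(n,p['shot'],p['fx'],p['R'],p['t'])
    for q in ['pivot','post','deck','knob','hub','spacer','tray','bolt_bin','cup','screwdriver','pliers','plate_stack','wrench']:
        try: print(q,[(np.round(d['at']).tolist(),round(d['score'],2),np.round(px(p,*d['at']),3).tolist()) for d in env.tip_of(p,q)][:5])
        except Exception as e: print(q,e)
E
```

```text
total 12
drwxr-xr-x  3 agent agent 4096 Dec  6 11:28 .
drwxr-xr-x 23 root  root  4096 Dec  6 11:28 ..
drwxr-xr-x  2 agent agent 4096 Dec  6 11:28 pics
{'clock': 0.0, 'qpos': array([-8.58917388e-01,  3.59342733e-01,  1.10406721e-02, -3.32458383e-04,
       -1.22409910e+00, -2.88099558e-01]), 'joint_velocities': array([-0.00065032,  0.00024432,  0.00116348, -0.00101546, -0.00191921,
        0.00092047]), 'joint_torque': array([ 1.73580876e-03, -5.83319807e+01,  2.93429589e+01,  6.93686843e+00,
       -6.01535445e-03, -2.93691919e-06]), 'ee_pos': array([ 0.27730173, -0.6148065 ,  0.19408756]), 'ee_rot': array([-0.33108691,  1.54563003,  0.33354982]), 'contact_force': array([-0.22620129,  0.08920607,  0.21082753]), 'ft_torque': array([-0.05083394, -0.00141021, -0.01688368]), 'opening': 0.08541989013940623}
side 1 419.2713767318936 [[-0.72492132 -0.68866705  0.01505916]
 [-0.42156545  0.42625668 -0.8003673 ]
 [ 0.54476752 -0.58655174 -0.59932079]] [0.41452698 0.28557332 1.00427811]
pivot [([272.0, 212.0], 0.9, [0.578, 0.007, 0.038])]
post [([250.0, 153.0], 0.77, [0.66, 0.017, 0.215])]
dec
[... 1351 characters left out ...]
0.136, 0.09])]
spacer [([347.0, 245.0], 0.72, [0.424, -0.17, 0.023]), ([204.0, 189.0], 0.53, [0.594, 0.264, -0.002])]
tray [([137.0, 183.0], 0.72, [0.612, 0.472, -0.001]), ([186.0, 241.0], 0.67, [0.433, 0.313, 0.006]), ([174.0, 308.0], 0.59, [0.233, 0.346, 0.003]), ([187.0, 143.0], 0.49, [0.735, 0.318, 0.017])]
bolt_bin [([388.0, 236.0], 0.72, [0.452, -0.292, 0.028]), ([281.0, 175.0], 0.68, [0.596, 0.03, 0.211])]
cup [([371.0, 155.0], 0.71, [0.704, -0.252, 0.003])]
screwdriver [([231.0, 248.0], 0.81, [0.414, 0.177, -0.002])]
pliers [([347.0, 246.0], 0.58, [0.419, -0.171, 0.015])]
plate_stack [([188.0, 144.0], 0.61, [0.73, 0.312, 0.019])]
wrench [([282.0, 244.0], 0.86, [0.427, 0.022, 0.013])]
```

```bash
python3 - <<'E'
import cv2
a=cv2.imread('pics/side0.png');cv2.imwrite('pics/side0b.png',cv2.resize(a,None,fx=1.42,fy=1.42))
cv2.imwrite('pics/side0c.png',cv2.resize(a[110:270,180:340],(780,600)if 0 else (600,600),interpolation=cv2.INTER_CUBIC))
a=cv2.imread('pics/top0.png');cv2.imwrite('pics/top0b.png',cv2.resize(a,None,fx=1.42,fy=1.42))
cv2.imwrite('pics/top0c.png',cv2.resize(a[110:250,210:350],(600,600),interpolation=cv2.INTER_CUBIC))
E
```

```text
(no output)
```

View pics/side0b.png

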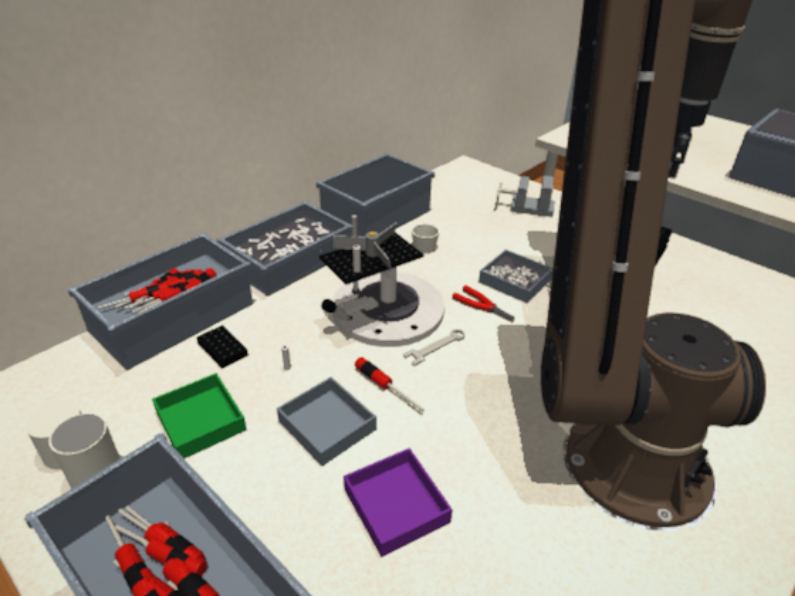

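View pics/side0c.png

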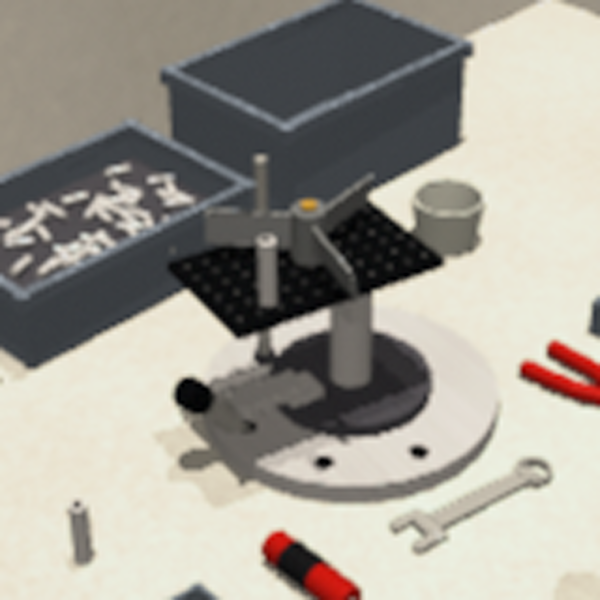

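View pics/top0b.png

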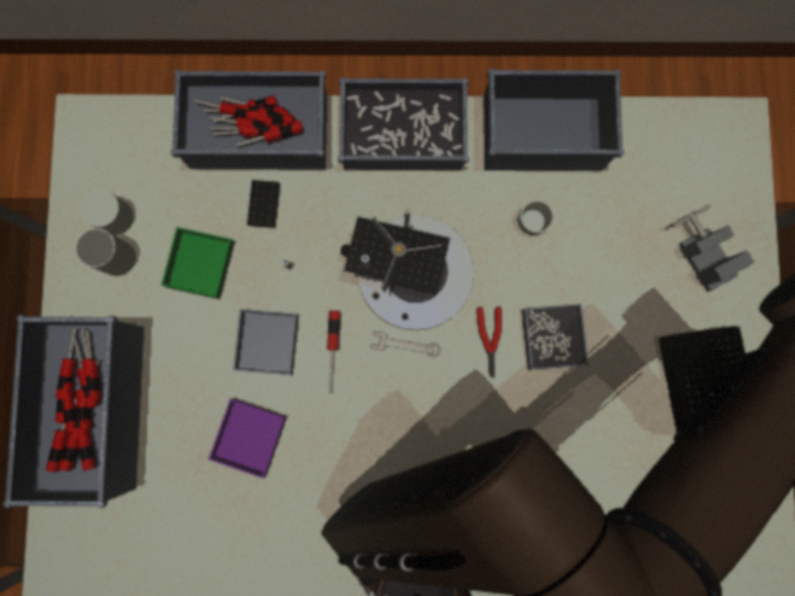

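View pics/top0c.png

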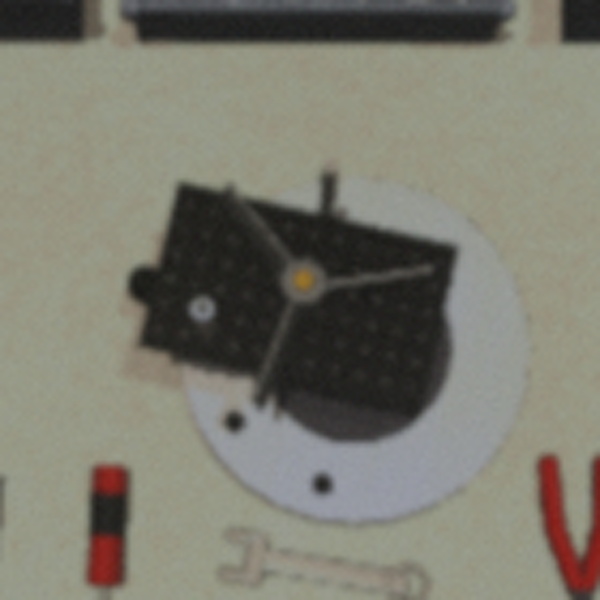

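In the side view (enlarged 1.42x), the wanted spacer is on the deck at (357,258). Things that could be mistaken for it are spacer_b on the table at (286,357) and the parking post at (354,228). The empty grey tray is at (327,420). The look-alikes for that are green (198,413), purple (398,500), the bolt bin (515,275) and the large bins at the back. I choose the deck spacer and the grey tray at (327,420); the close crops confirm both. Next I measure the geometry.

```bash
cat > m.py <<'E'
from h import *
def meas(p,name):
    C=cloud(p); H=C[...,2]
    roi=(abs(C[...,0]-.6)<.2)&(abs(C[...,1]-.02)<.2)&(p['z_map']>0)
    def info(lo,hi,extra=None):
        m=roi&(H>lo)&(H<hi)
        return C[m]
    return C,roi,info
E
python3 - <<'E'
from m import *
for n in ['top','side']:
    p=env.snapshot(n); C,roi,info=meas(p,n)
    # plate disc top at z=.02
    P=info(.012,.028)[:,:2]
    cpt=np.array([.56,0]); d=np.linalg.norm(P-cpt,axis=1); P=P[d<.14]
    c,r=cv2.minEnclosingCircle(P.astype(np.float32)); print(n,'disc',c,r,len(P))
    for q in ['hub','spacer','tray','plunger','turntable','post','knob','rotor']:
        try:
          for d in env.masks_of(p,q)[:4]:
            X=C[d['pixels']&(p['z_map']>0)]
            print(q,round(d['score'],2),len(X),np.round(np.median(X,0),3),'min',np.round(X.min(0),3),'max',np.round(X.max(0),3))
        except Exception as e: print(q,e)
    hp=info(.203,.211);print('hubtop',np.median(hp,0),len(hp))
    hp=info(.1535,.1665);print('deck',len(hp),cv2.minAreaRect(hp[:,:2].astype(np.float32)*1000))
    hp=info(.2115,.225);print('z215',len(hp));print(np.round(hp,3)[:40].tolist())
E
```

```text
top disc (0.5617851614952087, -0.0010559678776189685) 0.13840076327323914 2328
hub 0.71 299 [0.599 0.043 0.197] min [ 0.524 -0.044  0.16 ] max [0.658 0.082 0.215]
spacer 0.49 40 [0.575 0.093 0.211] min [0.571 0.086 0.161] max [0.584 0.099 0.219]
tray 0.65 1844 [0.606 0.463 0.005] min [ 0.528  0.387 -0.007] max [0.679 0.528 0.043]
tray 0.62 1891 [0.437 0.311 0.004] min [ 0.365  0.243 -0.01 ] max [0.511 0.379 0.042]
tray 0.55 1981 [0.234 0.343 0.005] min [ 0.159  0.264 -0.007] max [0.314 0.414 0.043]
tray 0.36 3051 [0.59  0.027 0.159] min [ 0.52  -0.079 -0.004] max [0.684 0.148 0.217]
turntable 0.86 3034 [0.59  0.027 0.159] min [ 0.52  -0.072  0.   ] max [0.68  0.148 0.215]
post 0.83 5834 [0.575 0.005 0.034] min [ 0.46  -0.134 -0.006] max [0.723 0.148 0.219]
post 0.2 2990 [0.59  0.027 0.159] min [ 0.52  -0.075  0.018] max [0.69  0.145 0.215]
knob 0.52 380 [ 0.454 -0.171  0.014] min [ 0.367 -0.193 -0.004] max [ 0.512 -0.142  0.023]
knob 0.46 49 [0.621 0.139 0.08 ] min [0.597 0.125 0.002] max [0.632 0.148 0.162]
rotor 0.82 320 [0.593 0.046 0.196] min [0.523 0.014 0.013] max [0.659 0.081 
[... 2424 characters left out ...]
287 -0.003] max [0.823 0.095 0.215]
hubtop [0.59294986 0.03398425 0.20616431] 61
deck 1098 ((595.1113891601562, 33.30225372314453), (188.73219299316406, 113.6460952758789), 76.41197204589844)
z215 22
[[0.666, 0.016, 0.216], [0.664, 0.014, 0.216], [0.669, 0.017, 0.212], [0.664, 0.019, 0.215], [0.661, 0.017, 0.215], [0.662, 0.012, 0.213], [0.582, 0.093, 0.215], [0.581, 0.09, 0.215], [0.579, 0.088, 0.214], [0.583, 0.095, 0.213], [0.578, 0.096, 0.215], [0.579, 0.092, 0.213], [0.574, 0.093, 0.215], [0.576, 0.088, 0.212], [0.578, 0.1, 0.214], [0.575, 0.1, 0.215], [0.574, 0.096, 0.214], [0.572, 0.095, 0.214], [0.57, 0.093, 0.214], [0.574, 0.101, 0.213], [0.573, 0.098, 0.212], [0.569, 0.094, 0.212]]
```

```bash
cat > pl.py <<'E'
from h import *
PIV=np.array([.5853,-.0053]); HUB=np.array([.595,.0335]); YAW=np.deg2rad(-104.2)
def Rm(xd,yd):
    x=np.array(xd,float);x/=np.linalg.norm(x); y=np.array(yd,float);y-=x*(x@y);y/=np.linalg.norm(y)
    return np.stack([x,y,np.cross(x,y)],1)
def down(a,cur=None):
    "tool down, jaw dir at angle a rad (world), choose half turn nearest cur"
    a1=Rm([0,0,-1],[np.cos(a),np.sin(a),0]); return near(a1,cur)
def near(a1,cur):
    if cur is None: return a1
    a2=a1@np.diag([1,-1,-1])
    f=lambda m:Ro.from_matrix(cur.T@m).magnitude()
    return a1 if f(a1)<f(a2) else a2
def cur():
    o=env.get_obs(); return o['ee_pos'],Ro.from_rotvec(o['ee_rot']).as_matrix(),o
def rows(p0,R0,p1,R1,n,prof=None):
    w=Ro.from_matrix(R0.T@R1).as_rotvec(); dp=p1-p0; out=[]; R=R0
    for k in range(n):
        s=R.T@(dp/n)*1000; ww=np.rad2deg(w/n)
        out.append([np.round(s,1).tolist(),np.round(ww,2).tolist()]); R=R@Ro.from_rotvec(w/n).as_matrix()
    print('n',n,'step mm',round(np.linalg.norm(dp)/n*1000,1),'deg',round(np.rad2deg(np.linalg.norm(w))/n,2))
    for r in out: print(r)
    return out
E
python3 - <<'E'
from pl import *
p,R,o=cur(); print(np.round(R,3))
sp=np.array([.577,.094]); a=np.deg2rad(16.6)
D=down(a,R); 
# via: raise to z .28 and move
rows(p,R,np.array([*sp,.29]),D,16)
E
```

```text
[[-0.    -0.411  0.912]
 [ 0.     0.912  0.411]
 [-1.     0.    -0.   ]]
n 16 step mm 48.5 deg 5.15
[[-5.9, 32.7, 35.3], [-5.15, 0.0, -0.0]]
[[-5.9, 29.4, 38.1], [-5.15, 0.0, -0.0]]
[[-5.9, 25.9, 40.6], [-5.15, 0.0, -0.0]]
[[-5.9, 22.1, 42.7], [-5.15, 0.0, -0.0]]
[[-5.9, 18.2, 44.5], [-5.15, 0.0, -0.0]]
[[-5.9, 14.2, 46.0], [-5.15, 0.0, -0.0]]
[[-5.9, 10.0, 47.1], [-5.15, 0.0, -0.0]]
[[-5.9, 5.7, 47.8], [-5.15, 0.0, -0.0]]
[[-5.9, 1.4, 48.1], [-5.15, 0.0, -0.0]]
[[-5.9, -2.9, 48.0], [-5.15, 0.0, -0.0]]
[[-5.9, -7.2, 47.6], [-5.15, 0.0, -0.0]]
[[-5.9, -11.4, 46.7], [-5.15, 0.0, -0.0]]
[[-5.9, -15.6, 45.5], [-5.15, 0.0, -0.0]]
[[-5.9, -19.6, 43.9], [-5.15, 0.0, -0.0]]
[[-5.9, -23.5, 42.0], [-5.15, 0.0, -0.0]]
[[-5.9, -27.1, 39.7], [-5.15, 0.0, -0.0]]
```

>>> move_arm(
  commands=[
    [[-12, 33, 35], [-5, 0, 0]],
    [[-12, 29, 38], [-5, 0, 0]],
    [[-12, 26, 40], [-5, 0, 0]],
    [[-12, 22, 42], [-5, 0, 0]],
    [[-12, 18, 44], [-5, 0, 0]],
    [[-12, 14, 46], [-5, 0, 0]],
    [[-12, 10, 47], [-5, 0, 0]],
    [[-12, 6, 47], [-5, 0, 0]],
  ],
  claw=0,
)

```text
clock: 3.1
ee_pos: [0.4287, -0.2624, 0.2919]
ee_rot: [-0.876, 1.387, 0.875]
contact_force: [1.4, -0.5, -0.5]
opening: 0.043
```

```bash
python3 - <<'E'
from pl import *
p,R,o=cur(); print(p,o['clock'],o['qpos'],o['opening'])
sp=np.array([.577,.094]); a=np.deg2rad(16.6)
D=down(a,R); 
rows(p,R,np.array([*sp,.285]),D,8)
E
```

```text
[ 0.42868524 -0.26238365  0.29190897] 3.1 [-1.57655138e-01  1.86323728e-02 -1.96125976e-01  6.19735598e-05
 -1.35505538e+00 -2.87634743e-01] 0.04303226597374561
n 8 step mm 48.3 deg 5.26
[[0.9, 2.5, 48.2], [-5.26, -0.0, 0.01]]
[[0.9, -2.0, 48.2], [-5.26, -0.0, 0.01]]
[[0.9, -6.4, 47.8], [-5.26, -0.0, 0.01]]
[[0.9, -10.8, 47.0], [-5.26, -0.0, 0.01]]
[[0.9, -15.0, 45.9], [-5.26, -0.0, 0.01]]
[[0.9, -19.2, 44.3], [-5.26, -0.0, 0.01]]
[[0.9, -23.1, 42.3], [-5.26, -0.0, 0.01]]
[[0.9, -26.9, 40.0], [-5.26, -0.0, 0.01]]
```

>>> move_arm(
  commands=[
    [[1, 2, 48], [-5, 0, 0]],
    [[1, -2, 48], [-5, 0, 0]],
    [[1, -6, 47.5], [-5.5, 0, 0]],
    [[1, -11, 47], [-5, 0, 0]],
    [[1, -15, 46], [-5.5, 0, 0]],
    [[1, -19, 44], [-5, 0, 0]],
    [[1, -23, 42], [-5.5, 0, 0]],
    [[1, -27, 40], [-5.5, 0, 0]],
  ],
)

```text
clock: 3.9
ee_pos: [0.5804, 0.0913, 0.2834]
ee_rot: [-1.419, 1.058, 1.418]
contact_force: [1.0, -0.4, 0.2]
opening: 0.0429
```

```bash
python3 - <<'E'
from pl import *
p,R,o=cur(); print(p,o['clock'],o['qpos'],o['joint_velocities'].round(2))
w=env.snapshot('wrist'); save(w,'w1'); C=cloud(w)
m=(C[...,2]>.208)&(C[...,2]<.222)&(w['z_map']>0)&(np.hypot(C[...,0]-.577,C[...,1]-.094)<.02)
print(m.sum(),C[m].mean(0) if m.any() else '')
m=(C[...,2]>.19)&(C[...,2]<.209)&(w['z_map']>0)
print(m.sum(), w['R'],w['t'])
p,R,o=cur()
D=down(np.deg2rad(16.6),R); rows(p,R,np.array([.577,.094,.178]),D,8)
E
```

```text
[0.58043017 0.09133996 0.28336634] 3.9 [ 4.88677328e-01  1.70527306e-01 -4.40711795e-02  9.69876657e-05
 -1.35543821e+00 -2.00198105e-01] [ 0.57  0.43  0.49  0.   -0.07  0.38]
261 [0.58018338 0.09213627 0.2137298 ]
3039 [[-9.58511769e-01 -2.85052168e-01 -6.70647007e-04]
 [-2.71442894e-01  9.12026098e-01  3.07452682e-01]
 [-8.70284058e-02  2.94879056e-01 -9.51563134e-01]] [0.58224959 0.00719997 0.48680469]
n 8 step mm 13.0 deg 0.05
[[13.0, 0.8, -0.1], [0.05, 0.0, 0.0]]
[[13.0, 0.8, -0.1], [0.05, 0.0, 0.0]]
[[13.0, 0.8, -0.1], [0.05, 0.0, 0.0]]
[[13.0, 0.8, -0.1], [0.05, 0.0, 0.0]]
[[13.0, 0.8, -0.1], [0.05, 0.0, 0.0]]
[[13.0, 0.8, -0.1], [0.05, 0.0, 0.0]]
[[13.0, 0.8, -0.1], [0.05, 0.0, 0.0]]
[[13.0, 0.8, -0.1], [0.05, 0.0, 0.0]]
```

View pics/w1.png

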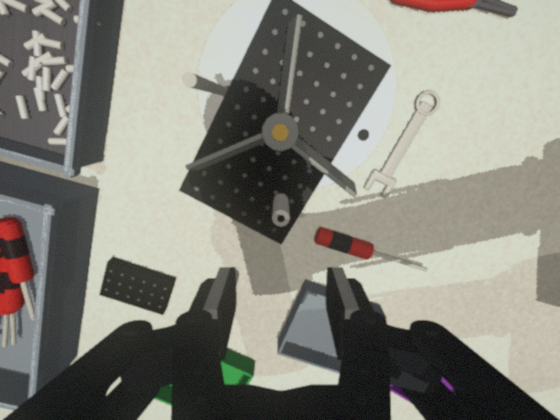

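```bash
python3 - <<'E'
from pl import *
p,R,o=cur(); print(p,np.round(R,3))
D=down(np.deg2rad(16.6),R); rows(p,R,np.array([.5785,.093,.178]),D,8)
E
```

```text
[0.58286342 0.0964387  0.28175153] [[ 0.    -0.956 -0.292]
 [ 0.001 -0.292  0.956]
 [-1.    -0.     0.001]]
n 8 step mm 13.0 deg 0.05
[[13.0, 0.7, -0.3], [0.05, 0.0, 0.0]]
[[13.0, 0.7, -0.3], [0.05, 0.0, 0.0]]
[[13.0, 0.7, -0.3], [0.05, 0.0, 0.0]]
[[13.0, 0.6, -0.3], [0.05, 0.0, 0.0]]
[[13.0, 0.6, -0.3], [0.05, 0.0, 0.0]]
[[13.0, 0.6, -0.3], [0.05, 0.0, 0.0]]
[[13.0, 0.6, -0.3], [0.05, 0.0, 0.0]]
[[13.0, 0.6, -0.3], [0.05, 0.0, 0.0]]
```

>>> move_arm(
  commands=[
    [[10, 1, -0.5], [0, 0, 0]],
    [[10, 1, -0.5], [0, 0, 0]],
    [[10, 1, -0.5], [0, 0, 0]],
    [[10, 1, -0.5], [0, 0, 0]],
    [[10, 1, 0], [0, 0, 0]],
    [[5, 0, 0], [0, 0, 0]],
    [[0, 0, 0], [0, 0, 0]],
    [[0, 0, 0], [0, 0, 0]],
  ],
)

```text
clock: 4.75
ee_pos: [0.576, 0.0858, 0.2283]
ee_rot: [-1.416, 1.061, 1.415]
contact_force: [-0.2, 0.4, -0.2]
opening: 0.0424
```

```bash
python3 - <<'E'
from pl import *
w=env.snapshot('wrist'); save(w,'w2'); C=cloud(w)
m=(C[...,2]>.210)&(C[...,2]<.222)&(w['z_map']>0)&(np.hypot(C[...,0]-.577,C[...,1]-.094)<.012)
print(m.sum(),C[m].mean(0), C[m].min(0),C[m].max(0))
p,R,o=cur(); print(p,np.round(R,3),o['clock'],o['joint_velocities'].round(2))
D=down(np.deg2rad(16.6),R); rows(p,R,np.array([.5785,.093,.178]),D,6)
E
```

```text
389 [0.58006428 0.09213369 0.21391146] [0.57308425 0.08564221 0.21012876] [0.5866862  0.10023425 0.21616806]
[0.57609611 0.08597161 0.22849452] [[ 0.001 -0.96  -0.28 ]
 [ 0.    -0.28   0.96 ]
 [-1.    -0.001 -0.   ]] 4.8 [ 0. -0.  0.  0.  0. -0.]
n 6 step mm 8.5 deg 0.05
[[8.4, -0.7, 1.0], [-0.05, -0.0, 0.01]]
[[8.4, -0.7, 1.0], [-0.05, -0.0, 0.01]]
[[8.4, -0.7, 1.0], [-0.05, -0.0, 0.01]]
[[8.4, -0.7, 1.0], [-0.05, -0.0, 0.01]]
[[8.4, -0.7, 1.0], [-0.05, -0.0, 0.01]]
[[8.4, -0.7, 1.0], [-0.05, -0.0, 0.01]]
```

View pics/w2.png

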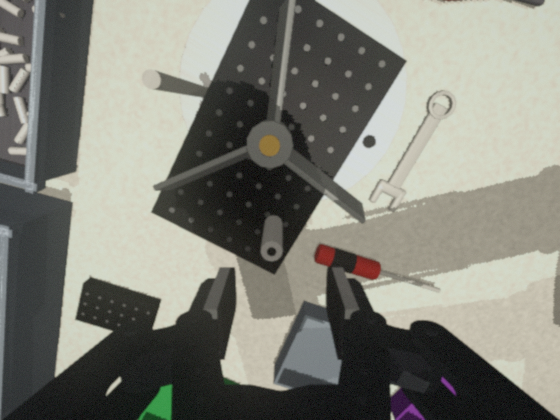

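>>> move_arm(
  commands=[
    [[2, -2.5, 2.6], [0, 0, 0]],
    [[4, -2.5, 2.6], [0, 0, 0]],
    [[10, 0, 0], [0, 0, 0]],
    [[10, 0, 0], [0, 0, 0]],
    [[10, 0, 0], [0, 0, 0]],
    [[10, 0, 0], [0, 0, 0]],
    [[5, 0, 0], [0, 0, 0]],
    [[0, 0, 0], [0, 0, 0]],
  ],
)

```text
clock: 5.6
ee_pos: [0.5786, 0.0921, 0.1759]
ee_rot: [-1.415, 1.063, 1.416]
contact_force: [-0.3, -0.2, 0.4]
opening: 0.0425
```

>>> move_arm(
  commands=[
    [[0, 0, 0], [0, 0, 0]],
    [[0, 0, 0], [0, 0, 0]],
    [[0, 0, 0], [0, 0, 0]],
    [[0, 0, 0], [0, 0, 0]],
    [[0, 0, 0], [0, 0, 0]],
    [[0, 0, 0], [0, 0, 0]],
    [[-5, 0, 0], [0, 0, 0]],
    [[-15, 0, 0], [0, 0, 0]],
  ],
  claw=1,
)

```text
clock: 6.4
ee_pos: [0.5781, 0.0921, 0.196]
ee_rot: [-1.414, 1.064, 1.417]
contact_force: [0.0, 0.4, -0.0]
opening: 0.0
```

```bash
python3 - <<'E'
from pl import *
w=env.snapshot('wrist'); save(w,'w3')
p,R,o=cur(); print(p,o['opening'],o['clock'])
E
```

```text
[0.58000899 0.09240904 0.19970192] -4.647148292654352e-05 6.45
```

View pics/w3.png

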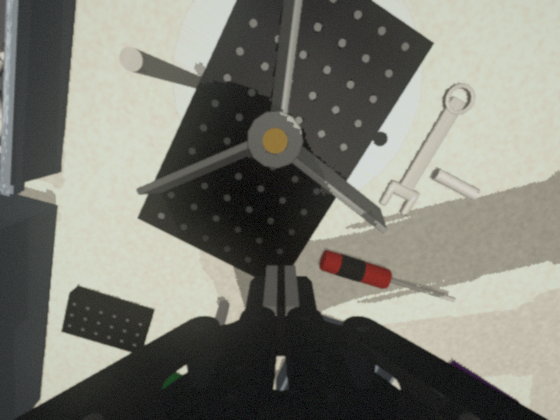

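The fingers closed on nothing (opening 0). A cylinder that wasn't there before now lies at (455,183) beside the wrench, so the spacer was squeezed out and fell onto the table. I'll find where it lies and check the finger calibration.

```bash
python3 - <<'E'
from pl import *
w=env.snapshot('wrist'); save(w,'w4'); C=cloud(w)
p,R,o=cur(); print(p,o['clock'])
print('tcp px',proj(w,p),'grasp px',proj(w,p-.019*R[:,0]))
t=env.snapshot('top'); save(t,'t4'); s=env.snapshot('side'); save(s,'s4')
for n,q in (('top',t),('side',s),('wrist',w)):
    C=cloud(q); m=(C[...,2]>.007)&(C[...,2]<.03)&(q['z_map']>0)&(abs(C[...,0]-.44)<.08)&(abs(C[...,1]-.06)<.13)
    mm=m.astype(np.uint8); k,l,st,ce=cv2.connectedComponentsWithStats(mm)
    for i in range(1,k):
        if st[i,4]>15: X=C[l==i]; print(n,st[i].tolist(),np.round(X.mean(0),3),cv2.minAreaRect((X[:,:2]*1000).astype(np.float32)))
a=cv2.imread('pics/t4.png');cv2.imwrite('pics/t4c.png',cv2.resize(a[110:270,200:360],(600,600),interpolation=cv2.INTER_CUBIC))
a=cv2.imread('pics/s4.png');cv2.imwrite('pics/s4c.png',cv2.resize(a[130:290,200:360],(600,600),interpolation=cv2.INTER_CUBIC))
E
```

```text
[0.5802785  0.09265016 0.19912339] 6.5
tcp px [279.55866753 251.78681215] grasp px [279.48848821 266.3379917 ]
top [259, 213, 55, 19, 821] [0.496 0.002 0.019] ((492.2335205078125, 11.910667419433594), (55.06471252441406, 163.35910034179688), 0.1485552042722702)
top [231, 218, 9, 48, 268] [0.451 0.165 0.021] ((432.9523010253906, 164.3359375), (141.2753143310547, 24.827688217163086), 1.502219557762146)
top [266, 234, 20, 12, 75] [0.437 0.047 0.009] ((439.7801513671875, 43.21403503417969), (33.270389556884766, 57.573543548583984), 0.8548935055732727)
top [287, 240, 8, 7, 30] [ 0.43  -0.002  0.009] ((429.31622314453125, -1.2505903244018555), (21.83224868774414, 14.87225341796875), 80.91377258300781)
top [296, 241, 10, 10, 32] [ 0.422 -0.036  0.009] ((420.72589111328125, -34.076194763183594), (27.75770378112793, 26.596044540405273), 8.838008880615234)
top [274, 248, 8, 19, 76] [0.387 0.037 0.013] ((387.0235290527344, 37.084747314453125), (13.387478828430176, 54.6597785949707), 80.7596664428711)
side [266, 215, 47, 29, 676] [0.493 0.012 0.018] ((490.20855712890625, 14.382255554199219), (59
[... 1186 characters left out ...]
5625, -49.57754898071289), (5.436043739318848, 18.648744583129883), 10.688153266906738)
wrist [449, 107, 12, 8, 32] [ 0.426 -0.034  0.008] ((426.2588195800781, -34.281211853027344), (4.6954264640808105, 14.976537704467773), 84.33378601074219)
wrist [434, 169, 48, 31, 595] [0.39  0.037 0.012] ((388.96246337890625, 37.16352462768555), (13.5808744430542, 55.39528274536133), 80.27228546142578)
wrist [383, 181, 38, 34, 292] [0.442 0.067 0.008] ((442.7642822265625, 69.17118072509766), (29.444496154785156, 35.650245666503906), 81.41764068603516)
wrist [321, 249, 114, 46, 1739] [0.456 0.163 0.021] ((433.07220458984375, 166.72708129882812), (26.192703247070312, 145.60516357421875), 87.85636138916016)
```

View pics/t4c.png

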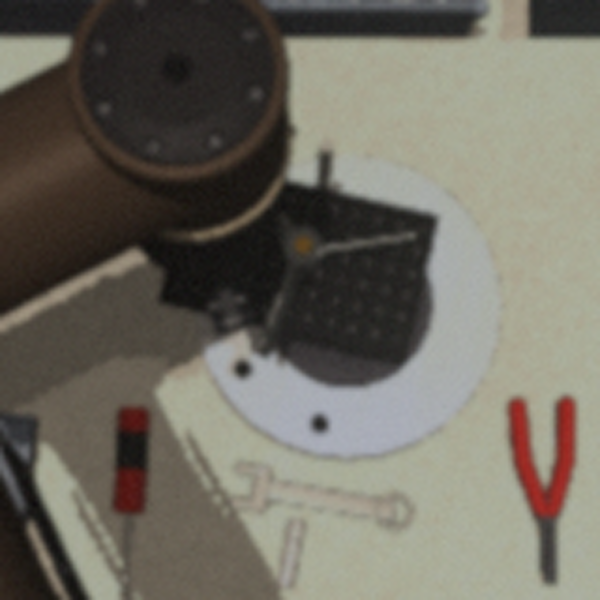

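View pics/s4c.png

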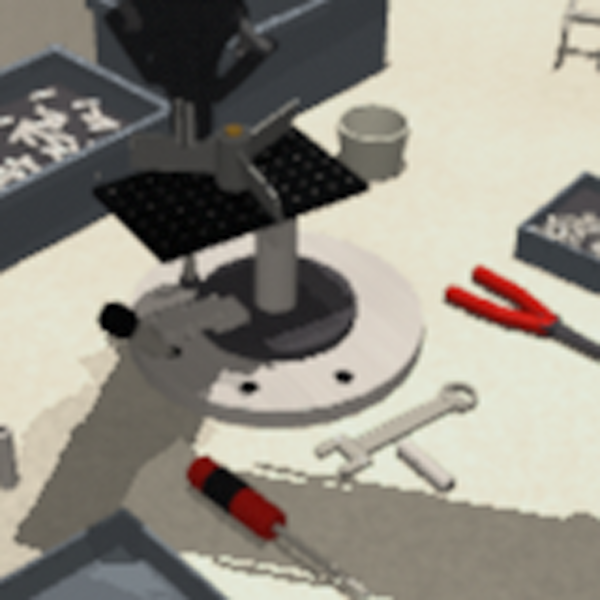

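View pics/w4.png

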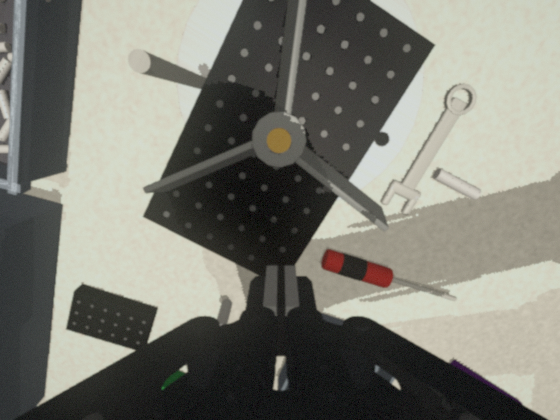

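```bash
python3 - <<'E'
from pl import *
w=env.snapshot('wrist'); C=cloud(w)
p,R,o=cur(); print(p,w['fx'])
for v in range(256,310,6): print(v,[np.round((C[v,u]-p)@R*1000,1).tolist() for u in (272,286,290)])
s=env.snapshot('side'); u,v=proj(s,p); print('side tcp px',u,v)
C=cloud(s); m=(s['z_map']>0)&(np.hypot(C[...,0]-p[0],C[...,1]-p[1])<.03)&(C[...,2]>.175)&(C[...,2]<.24)
X=(C[m]-p)@R*1000; vv,uu=np.nonzero(m)
for i in np.argsort(-X[:,0])[:25]: print(uu[i],vv[i],X[i].round(1))
a=cv2.cvtColor(s['img'],cv2.COLOR_RGB2BGR)
cv2.imwrite('pics/s5.png',cv2.resize(a[130:210,220:300],(640,640),interpolation=cv2.INTER_NEAREST))
E
```

```text
[0.57889265 0.09239168 0.19673499] 332.9689053417357
256 [[37.2, -6.1, 19.8], [37.3, 3.8, 19.8], [37.5, 6.6, 19.9]]
262 [[38.0, -6.2, 24.8], [38.4, 3.8, 25.0], [37.7, 6.6, 24.7]]
268 [[-44.6, -3.8, -11.7], [-42.5, 2.4, -10.6], [-42.4, 4.2, -10.6]]
274 [[-48.7, -3.7, -10.9], [-47.1, 2.4, -10.0], [-47.9, 4.1, -10.5]]
280 [[-54.0, -3.6, -10.8], [-55.0, 2.2, -11.4], [-53.4, 4.0, -10.5]]
286 [[-58.0, -3.5, -10.3], [-59.1, 2.2, -10.9], [-59.3, 3.8, -11.0]]
292 [[-63.2, -3.4, -10.5], [-63.9, 2.1, -11.0], [-63.7, 3.7, -10.9]]
298 [[-69.0, -3.2, -11.5], [-68.0, 2.1, -10.9], [-68.0, 3.6, -10.9]]
304 [[-72.1, -3.1, -10.8], [-71.1, 2.0, -10.2], [-70.9, 3.5, -10.1]]
side tcp px 251.0091401099396 179.0596150298908
252 170 [-35.7   8.3   7.8]
253 169 [-36.6   8.8   3.3]
248 169 [-37.4  -2.2  10.8]
250 169 [-37.8   2.8   8.7]
249 169 [-38.7   1.3  11.4]
252 169 [-39.6   8.9   8.8]
249 168 [-40.7   0.4   9.8]
251 169 [-40.9   7.7  11.8]
253 168 [-41.1  10.    5.2]
248 167 [-41.8  -3.6   8.2]
248 168 [-42.4  -0.5  13.4]
250 168 [-42.5   4.2  11.1]
254 168 [-42.9  13.8   6.5]
255 167 [-43.   13.7   1. ]
252 168 [-43.2   9.4   9.4]
```

View pics/s5.png

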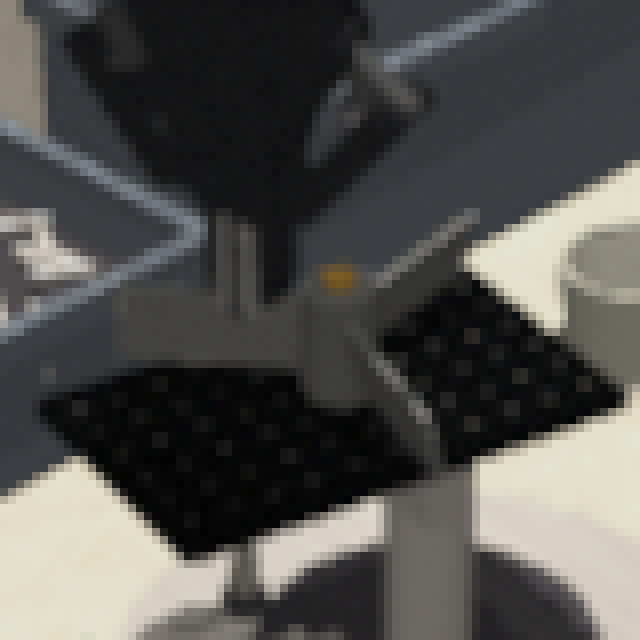

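Both cameras put the shut finger tips about 38 mm behind the reported TCP. In side crop s5 the tips are at about pixel (252,169), while the projected TCP is (251,179). That is why the grasp only pinched the spacer's very top. From here I position by the visible tips. The spacer now lies on the table at about (0.389, 0.037).

```bash
python3 - <<'E'
from pl import *
p,R,o=cur(); p=np.array([.579,.0925,.197]);print(o['qpos'].round(3))
D=down(np.deg2rad(80.5),R); rows(p,R,np.array([.393,.037,.14]),D,8)
E
```

```text
[ 0.491  0.213 -0.187 -0.    -1.171 -0.207]
n 8 step mm 25.3 deg 8.03
[[7.1, 24.3, -0.1], [-8.03, 0.0, -0.0]]
[[7.1, 24.0, 3.2], [-8.03, 0.0, -0.0]]
[[7.1, 23.4, 6.6], [-8.03, 0.0, -0.0]]
[[7.1, 22.2, 9.8], [-8.03, 0.0, -0.0]]
[[7.1, 20.6, 12.8], [-8.03, 0.0, -0.0]]
[[7.1, 18.6, 15.5], [-8.03, 0.0, -0.0]]
[[7.1, 16.3, 18.0], [-8.03, 0.0, -0.0]]
[[7.1, 13.6, 20.1], [-8.03, 0.0, -0.0]]
```

>>> move_arm(
  commands=[
    [[-5, 24, 0], [-8, 0, 0]],
    [[0, 24, 3], [-8, 0, 0]],
    [[0, 23.5, 6.5], [-8, 0, 0]],
    [[0, 22, 10], [-8, 0, 0]],
    [[10, 20.5, 13], [-8, 0, 0]],
    [[15, 18.5, 15.5], [-8, 0, 0]],
    [[20, 16.5, 18], [-8, 0, 0]],
    [[20, 13.5, 20], [-8, 0, 0]],
  ],
  claw=0,
)

```text
clock: 7.5
ee_pos: [0.3921, 0.0371, 0.1361]
ee_rot: [-2.136, 0.175, 2.136]
contact_force: [0.2, -0.2, -0.7]
opening: 0.0426
```

```bash
cat > tip.py <<'E'
from pl import *
def look(n):
    w=env.snapshot('wrist'); save(w,n); C=cloud(w); p,R,o=cur()
    X=(C-p)@R*1000; m=(w['z_map']>0)&(w['z_map']<.25)&(X[...,0]<0)&(abs(X[...,2])<25)&(abs(X[...,1])<40)&(X[...,0]>-75)
    if m.any():
        Y=X[m]; t=Y[:,0].max(); Z=Y[Y[:,0]>t-10]; print('tip tool x',t.round(1),'y',np.percentile(Z[:,1],[0,50,100]).round(1),'z',np.percentile(Z[:,2],[5,95]).round(1))
    print('p',p.round(4),'clk',o['clock'],'q',o['qpos'].round(3),'F',o['contact_force'].round(1),'op',round(o['opening'],4))
    return w,C,p,R,o
E
python3 - <<'E'
from tip import *
w,C,p,R,o=look('w6')
m=(C[...,2]>.008)&(C[...,2]<.02)&(w['z_map']>0)&(abs(C[...,0]-.388)<.035)&(abs(C[...,1]-.037)<.02)
X=C[m]; print(len(X),X.mean(0).round(4),cv2.minAreaRect((X[:,:2]*1000).astype(np.float32)))
E
```

```text
tip tool x -40.0 y [-36.6  18.2  30.2] z [-15.8   4.1]
p [0.3866 0.0349 0.1326] clk 7.55 q [ 0.604 -0.076 -0.661 -0.003 -0.992  0.811] F [-7.3 -4.1 -6.8] op 0.0427
780 [0.3899 0.037  0.0118] ((388.8298034667969, 37.29008865356445), (13.157340049743652, 54.738224029541016), 81.0285873413086)
```

View pics/w6.png

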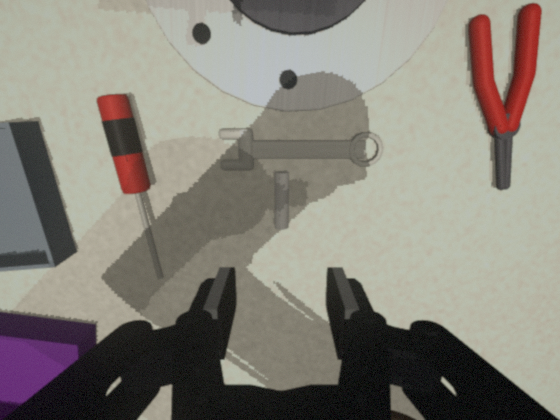

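>>> move_arm(
  commands=[
    [[15, 0, 0], [0, 0, 0]],
    [[18, 0, 0], [0, 0, 0]],
    [[18, 0, 0], [0, 0, 0]],
    [[18, 0, 0], [0, 0, 0]],
    [[18, 0, 0], [0, 0, 0]],
    [[18, 0, 0], [0, 0, 0]],
    [[0, 0, 0], [0, 0, 0]],
    [[0, 0, 0], [0, 0, 0]],
  ],
)

```text
clock: 8.35
ee_pos: [0.3932, 0.0374, 0.0321]
ee_rot: [-2.132, 0.183, 2.134]
contact_force: [-0.0, -0.1, 0.4]
opening: 0.0425
```

```bash
python3 - <<'E'
from tip import *
w,C,p,R,o=look('w7')
m=(C[...,2]>.008)&(C[...,2]<.02)&(w['z_map']>0)&(abs(C[...,0]-.388)<.035)&(abs(C[...,1]-.037)<.02)
X=C[m]; print(len(X),X.mean(0).round(4),cv2.minAreaRect((X[:,:2]*1000).astype(np.float32)))
s=env.snapshot('side');save(s,'s7');a=cv2.imread('pics/s7.png');cv2.imwrite('pics/s7c.png',cv2.resize(a[170:290,240:360],(720,600)if 0 else (600,600),interpolation=cv2.INTER_CUBIC))
p,R,o=cur();print(p,o['contact_force'])
E
```

```text
tip tool x -36.2 y [-33.9  21.6  34.3] z [-10.5   9.3]
p [0.3937 0.0377 0.0325] clk 8.4 q [ 0.602  0.082 -0.795  0.    -0.694  0.799] F [ 0.6 -0.2  0.3] op 0.0422
1633 [0.3903 0.0369 0.0117] ((388.6483154296875, 37.35276794433594), (13.328816413879395, 55.38320541381836), 80.91057586669922)
[0.39388606 0.03788134 0.03274589] [0.18263084 0.29909659 0.48386107]
```

View pics/s7c.png

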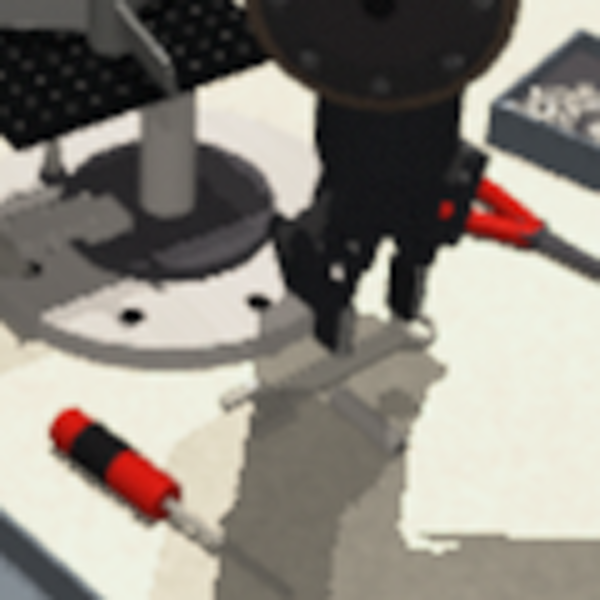

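View pics/w7.png

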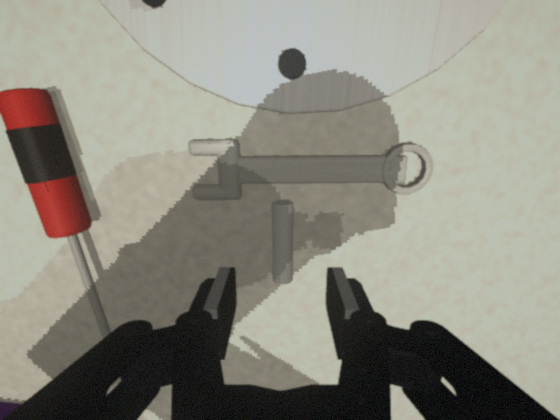

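>>> move_arm(
  commands=[
    [[12, 0, 0], [0, 0, 0]],
    [[12, 0, 0], [0, 0, 0]],
    [[12, 0, 0], [0, 0, 0]],
    [[8, 0, 0], [0, 0, 0]],
    [[5, 0, 0], [0, 0, 0]],
    [[3, 0, 0], [0, 0, 0]],
    [[3, 0, 0], [0, 0, 0]],
    [[0, 0, 0], [0, 0, 0]],
  ],
)

```text
clock: 9.25
ee_pos: [0.3933, 0.0376, -0.023]
ee_rot: [-2.133, 0.181, 2.133]
contact_force: [-0.8, -0.2, 0.6]
opening: 0.0425
```

```bash
python3 - <<'E'
from tip import *
w,C,p,R,o=look('w8')
E
```

```text
tip tool x -20.0 y [-40.   -5.9  40. ] z [-23.4  20.7]
p [ 0.3934  0.0376 -0.0229] clk 9.3 q [ 0.602  0.193 -0.859  0.    -0.519  0.799] F [ 0.2  0.8 -1.1] op 0.0424
```

View pics/w8.png

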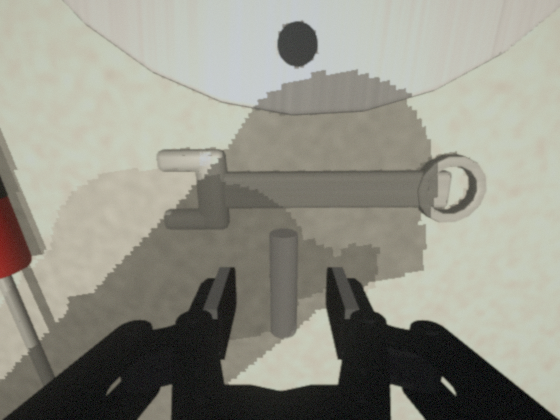

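>>> move_arm(
  commands=[
    [[4, 0, 0], [0, 0, 0]],
    [[3, 0, 0], [0, 0, 0]],
    [[0, 0, 0], [0, 0, 0]],
    [[0, 0, 0], [0, 0, 0]],
    [[0, 0, 0], [0, 0, 0]],
    [[0, 0, 0], [0, 0, 0]],
    [[0, 0, 0], [0, 0, 0]],
    [[0, 0, 0], [0, 0, 0]],
  ],
  claw=1,
)

```text
clock: 10.1
ee_pos: [0.3935, 0.0377, -0.0299]
ee_rot: [-2.133, 0.181, 2.133]
contact_force: [-0.0, 0.5, 4.9]
opening: 0.0108
```

>>> move_arm(
  commands=[
    [[-15, 0, 0], [0, 0, 0]],
    [[-20, 0, 0], [0, 0, 0]],
    [[-20, 0, 0], [0, 0, 0]],
    [[-20, 0, 0], [0, 0, 0]],
    [[-20, 0, 0], [0, 0, 0]],
    [[-15, 0, 0], [0, 0, 0]],
    [[0, 0, 0], [0, 0, 0]],
    [[0, 0, 0], [0, 0, 0]],
  ],
)

```text
clock: 10.9
ee_pos: [0.3931, 0.0376, 0.0797]
ee_rot: [-2.132, 0.181, 2.132]
contact_force: [-0.6, -0.6, -1.1]
opening: 0.0105
```

```bash
python3 - <<'E'
from tip import *
w,C,p,R,o=look('w9')
# tray estimate from side/top
t=env.snapshot('top'); save(t,'t9'); C=cloud(t)
m=(t['z_map']>0)&(C[...,2]>.027)&(C[...,2]<.045)&(abs(C[...,0]-.435)<.09)&(abs(C[...,1]-.31)<.09)
X=C[m]; print(len(X),cv2.minAreaRect((X[:,:2]*1000).astype(np.float32)))
D=down(np.deg2rad(80.5),R)
E
```

```text
tip tool x -30.5 y [-11.9  -0.   11. ] z [-23.2  17.3]
p [0.3927 0.0374 0.0793] clk 10.95 q [ 0.602  0.003 -0.734 -0.    -0.835  0.799] F [-0.2 -0.7 -0.2] op 0.0108
274 ((435.2152099609375, 308.31610107421875), (121.6195068359375, 130.1717987060547), 85.19696807861328)
```

View pics/w9.png

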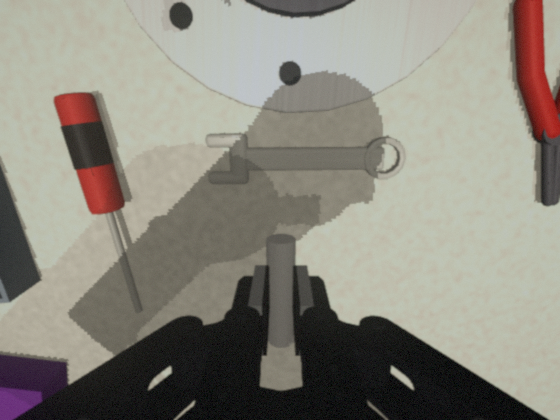

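```bash
python3 - <<'E'
from pl import *
p,R,o=cur(); print(R.round(3))
rows(p,R,np.array([.435,.308,p[2]]),R,8)
E
```

```text
[[-0.001 -0.169 -0.986]
 [-0.001 -0.986  0.169]
 [-1.     0.001  0.001]]
n 8 step mm 34.3 deg 0.0
[[-0.0, -34.2, 0.5], [0.0, 0.0, 0.0]]
[[-0.0, -34.2, 0.5], [0.0, 0.0, 0.0]]
[[-0.0, -34.2, 0.5], [0.0, 0.0, 0.0]]
[[-0.0, -34.2, 0.5], [0.0, 0.0, 0.0]]
[[-0.0, -34.2, 0.5], [0.0, 0.0, 0.0]]
[[-0.0, -34.2, 0.5], [0.0, 0.0, 0.0]]
[[-0.0, -34.2, 0.5], [0.0, 0.0, 0.0]]
[[-0.0, -34.2, 0.5], [0.0, 0.0, 0.0]]
```

>>> move_arm(
  commands=[
    [[0, -15, 0], [0, 0, 0]],
    [[0, -30, 0], [0, 0, 0]],
    [[0, -44, 1], [0, 0, 0]],
    [[0, -48, 1], [0, 0, 0]],
    [[0, -48, 1], [0, 0, 0]],
    [[0, -44, 1], [0, 0, 0]],
    [[0, -30, 0], [0, 0, 0]],
    [[0, -15, 0], [0, 0, 0]],
  ],
)

```text
clock: 11.8
ee_pos: [0.4355, 0.3104, 0.0784]
ee_rot: [-2.134, 0.182, 2.136]
contact_force: [-0.5, 0.0, -0.6]
opening: 0.0107
```

>>> move_arm(
  commands=[
    [[15, 0, 0], [0, 0, 0]],
    [[20, 0, 0], [0, 0, 0]],
    [[20, 0, 0], [0, 0, 0]],
    [[20, 0, 0], [0, 0, 0]],
    [[12, 0, 0], [0, 0, 0]],
    [[8, 0, 0], [0, 0, 0]],
    [[0, 0, 0], [0, 0, 0]],
    [[0, 0, 0], [0, 0, 0]],
  ],
)

```text
clock: 12.6
ee_pos: [0.4359, 0.3085, -0.0147]
ee_rot: [-2.133, 0.181, 2.133]
contact_force: [1.0, -0.3, -0.4]
opening: 0.0104
```

```bash
python3 - <<'E'
from tip import *
w,C,p,R,o=look('w10')
E
```

```text
tip tool x -15.4 y [-40.   -1.6  40. ] z [-23.5  19.3]
p [ 0.436   0.3087 -0.0143] clk 12.65 q [ 0.983  0.363 -0.547  0.    -0.66   0.418] F [-0.1  0.4  0. ] op 0.0105
```

View pics/w10.png

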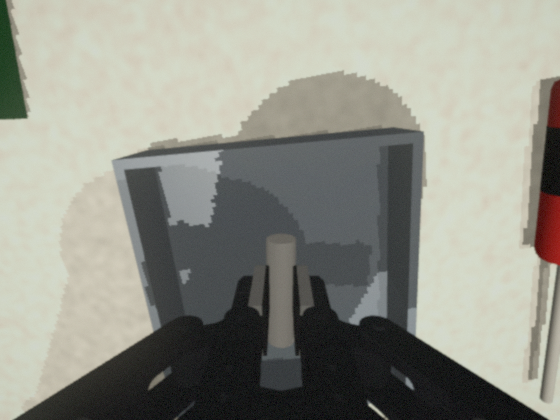

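>>> move_arm(
  commands=[
    [[4, 0, 0], [0, 0, 0]],
    [[4, 0, 0], [0, 0, 0]],
    [[0, 0, 0], [0, 0, 0]],
    [[0, 0, 0], [0, 0, 0]],
    [[0, 0, 0], [0, 0, 0]],
    [[0, 0, 0], [0, 0, 0]],
    [[0, 0, 0], [0, 0, 0]],
    [[0, 0, 0], [0, 0, 0]],
  ],
)

```text
clock: 13.45
ee_pos: [0.4356, 0.3084, -0.0229]
ee_rot: [-2.133, 0.181, 2.133]
contact_force: [0.4, -0.2, 0.5]
opening: 0.0107
```

>>> move_arm(
  commands=[
    [[0, 0, 0], [0, 0, 0]],
    [[0, 0, 0], [0, 0, 0]],
    [[0, 0, 0], [0, 0, 0]],
    [[-15, 0, 0], [0, 0, 0]],
    [[-30, 0, 0], [0, 0, 0]],
    [[-45, 0, 0], [0, 0, 0]],
    [[-45, 0, 0], [0, 0, 0]],
    [[-45, 0, 0], [0, 0, 0]],
  ],
  claw=0,
)

```text
clock: 14.25
ee_pos: [0.4354, 0.308, 0.1589]
ee_rot: [-2.133, 0.181, 2.133]
contact_force: [1.9, 2.0, -0.9]
opening: 0.0427
```

```bash
python3 - <<'E'
from tip import *
w,C,p,R,o=look('w11')
s=env.snapshot('side');save(s,'s11'); a=cv2.imread('pics/s11.png');cv2.imwrite('pics/s11c.png',cv2.resize(a[130:340,170:380],(600,600),interpolation=cv2.INTER_CUBIC))
E
```

```text
tip tool x -28.1 y [-31.7 -18.2  36.3] z [-8.3 11.1]
p [0.4387 0.3108 0.1671] clk 14.3 q [ 0.984  0.147 -0.343  0.003 -1.071  0.418] F [2.5 3.4 8.5] op 0.0429
```

View pics/s11c.png

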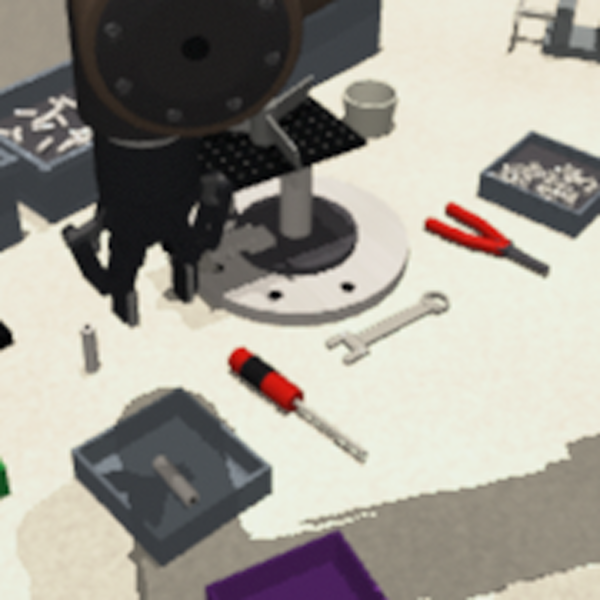

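View pics/w11.png

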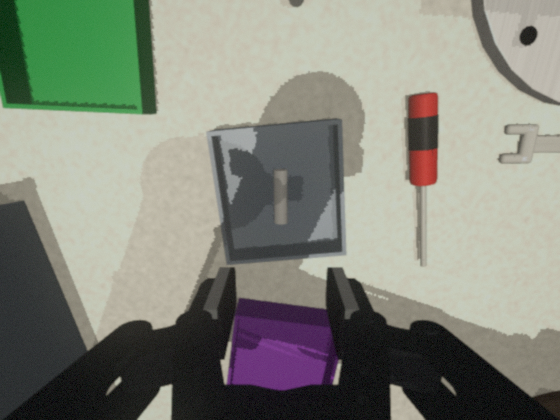

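The spacer lies in the grey tray at (177,480) in s11c, and spacer_b is still standing at (90,350). Next is the plunger. I'll fit a quick kinematic model to check the leaning grasp is feasible.

```bash
cat > kin.py <<'E'
from pl import *
from scipy.optimize import least_squares
D=[((-.8589,.3593,.0110,-1.2241,),(.2773,-.6148,.1941)),((-.15766,.01863,-.19613,-1.35506),(.42869,-.26238,.2919)),
((.48868,.17053,-.04407,-1.35544),(.58043,.09134,.28337)),((.491,.213,-.187,-1.171),(.579,.0925,.197)),((.602,.082,-.795,-.694),(.3937,.0377,.0325)),
((.602,.193,-.859,-.519),(.3934,.0376,-.0229)),((.602,.003,-.734,-.835),(.3927,.0374,.0793)),((.983,.363,-.547,-.66),(.436,.3087,-.0143)),((.984,.147,-.343,-1.071),(.4387,.3108,.1671))]
def f(x):
    a1,L2,Lf,e,h,d=x; r=[]
    for q,p in D:
        b=q[1]-q[2]
        R=a1+L2*np.sin(q[1])+Lf*np.cos(b)+e*np.sin(b); z=h+L2*np.cos(q[1])-Lf*np.sin(b)+e*np.cos(b)
        c,s=np.cos(q[0]),np.sin(q[0]); r+=[c*R+s*d-p[0],s*R-c*d-p[1],z-p[2]]
    return np.array(r)
S=least_squares(f,[.1,.5,.5,.0,.2,.19])
K=S.x
if __name__=='__main__': print(K.round(3),np.abs(S.fun).max())
LT=.3
def fk(q,s4=1,K=K):
    a1,L2,Lf,e,h,d=K; y=lambda a:Ro.from_euler('y',a).as_matrix(); x=lambda a:Ro.from_euler('x',a).as_matrix(); z=lambda a:Ro.from_euler('z',a).as_matrix()
    b=q[1]-q[2]
    Rf=z(q[0])@y(b)@x(s4*q[3]); R=Rf@y(-q[4])@x(-q[5]-np.pi/2)
    wc=z(q[0])@np.array([a1+L2*np.sin(q[1])+Lf*np.cos(b)+e*np.sin(b),-d,h+LT+L2*np.cos(q[1])-Lf*np.sin(b)+e*np.cos(b)])
    return wc+LT*R[:,0],R
lo=np.array([-3.07,-1.43,-1.02,-3.03,-3.05,-3.03]);hi=np.array([3.07,2.12,1.25,1.67,0,3.03])
def ik(p,R,q0,s4=1):
    def g(q):
        a,B=fk(q,s4); return np.r_[(a-p)*5,Ro.from_matrix(B.T@R).as_rotvec()]
    s=least_squares(g,np.clip(q0,lo+.01,hi-.01),bounds=(lo,hi)); return s.x,np.abs(s.fun).max()
E
python3 - <<'E'
from kin import *
print(K.round(3),np.abs(S.fun).max())
p,R,o=cur(); q=o['qpos']; print(fk(q)[0]-p,Ro.from_matrix(fk(q)[1].T@R).as_rotvec())
def knob(th,pull=0,back=0,TO=.057,flip=1):
    a=YAW+np.pi+th; out=np.array([np.cos(a),np.sin(a),0]); kz=np.sin(np.deg2rad(40))*out+np.array([0,0,np.cos(np.deg2rad(40))])
    X=np.array([*PIV,.071])+.146*out+kz*(pull+back)
    return X-kz*TO, Rm(-kz,flip*np.cross([0,0,1],out))
for s4 in (1,-1):
  for flip in (1,-1):
    for q0 in (q,q+[0,0,0,1,0,0],q+[0,0,0,-1,0,0],q+[0,0,0,-2,0,2],q+[0,0,0,-2,0,-2]):
      r=[];qq=q0
      for th,back in ((0,.1),(0,0),(.4,.02),(.785,.02),(.785,.1)):
        a,e=ik(*knob(th,0,back,flip=flip),qq,s4); qq=a; r.append((a.round(2).tolist(),round(e,3)))
      if max(x[1] for x in r)<.02: print(s4,flip,*r,sep='\n  '); break
E
```

```text
[ 0.001  0.601  0.464 -0.    -0.209  0.192] 0.003289739523020252
[-1.51215059e-03  7.03086011e-05 -1.97440443e-04] [-0.00214678  0.00353319  0.00156777]
1
  1
  ([0.73, 0.61, 0.04, -0.37, -1.61, -1.08], np.float64(0.0))
  ([0.68, 0.63, -0.12, -0.4, -1.42, -1.11], np.float64(0.0))
  ([0.83, 0.49, -0.36, -0.55, -1.26, -1.0], np.float64(0.0))
  ([0.95, 0.34, -0.63, -0.74, -1.06, -0.94], np.float64(0.0))
  ([1.05, 0.25, -0.57, -0.64, -1.22, -0.89], np.float64(0.0))
1
  -1
  ([0.73, 0.61, 0.04, -0.37, -1.61, 2.06], np.float64(0.0))
  ([0.68, 0.63, -0.12, -0.4, -1.42, 2.03], np.float64(0.0))
  ([0.83, 0.49, -0.36, -0.55, -1.26, 2.14], np.float64(0.0))
  ([0.95, 0.34, -0.63, -0.74, -1.06, 2.2], np.float64(0.0))
  ([1.05, 0.25, -0.57, -0.64, -1.22, 2.26], np.float64(0.0))
-1
  1
  ([0.73, 0.61, 0.04, 0.37, -1.61, -1.08], np.float64(0.0))
  ([0.68, 0.63, -0.12, 0.4, -1.42, -1.11], np.float64(0.0))
  ([0.83, 0.49, -0.36, 0.55, -1.26, -1.0], np.float64(0.0))
  ([0.95, 0.34, -0.63, 0.74, -1.06, -0.94], np.float64(0.0))
  ([1.05, 0.25, -0.57, 0.64, -1.22, -0.89], np.float64(0.0))
-1
  -1
  ([0.73, 0.61, 0.04, 0.37, -1.61, 2.06], np.float64(0.0))
  ([0.68, 0.63, -0.12, 0.4, -1.42, 2.03], np.float64(0.0))
  ([0.83, 0.49, -0.36, 0.55, -1.26, 2.14], np.float64(0.0))
  ([0.95, 0.34, -0.63, 0.74, -1.06, 2.2], np.float64(0.0))
  ([1.05, 0.25, -0.57, 0.64, -1.22, 2.26], np.float64(0.0))
```

```bash
cat >> kin.py <<'E'
def knob(th,back=0,TO=.057,flip=1,piv=PIV,yaw=YAW):
    a=yaw+np.pi+th; out=np.array([np.cos(a),np.sin(a),0]); kz=np.sin(np.deg2rad(40))*out+np.array([0,0,np.cos(np.deg2rad(40))])
    X=np.array([*piv,.071])+.146*out+kz*back
    return X-kz*TO, Rm(-kz,flip*np.cross([0,0,1],out))
E
python3 - <<'E'
from kin import *
p,R,o=cur(); P,Q=knob(0,.11); print(p,P)
rows(p,R,P,Q,14)
E
```

```text
[0.43843524 0.31113914 0.16392753] [0.62947195 0.16926584 0.11160036]
n 14 step mm 17.4 deg 7.2
[[3.8, 7.7, -15.1], [6.43, 2.18, 2.4]]
[[4.6, 5.8, -15.7], [6.43, 2.18, 2.4]]
[[5.4, 3.8, -16.1], [6.43, 2.18, 2.4]]
[[6.2, 1.8, -16.2], [6.43, 2.18, 2.4]]
[[6.8, -0.3, -16.0], [6.43, 2.18, 2.4]]
[[7.4, -2.4, -15.6], [6.43, 2.18, 2.4]]
[[7.8, -4.4, -14.9], [6.43, 2.18, 2.4]]
[[8.1, -6.4, -14.0], [6.43, 2.18, 2.4]]
[[8.3, -8.2, -12.9], [6.43, 2.18, 2.4]]
[[8.4, -10.0, -11.5], [6.43, 2.18, 2.4]]
[[8.4, -11.5, -10.0], [6.43, 2.18, 2.4]]
[[8.2, -12.9, -8.3], [6.43, 2.18, 2.4]]
[[7.9, -14.1, -6.5], [6.43, 2.18, 2.4]]
[[7.5, -15.0, -4.6], [6.43, 2.18, 2.4]]
```

>>> move_arm(
  commands=[
    [[4, 8, -15], [6.5, 2.2, 2.4]],
    [[4.5, 6, -15.5], [6.5, 2.2, 2.4]],
    [[5.5, 4, -16], [6.5, 2.2, 2.4]],
    [[6, 2, -16], [6.5, 2.2, 2.4]],
    [[7, 0, -16], [6.5, 2.2, 2.4]],
    [[7.5, -2.5, -15.5], [6.5, 2.2, 2.4]],
    [[8, -4.5, -15], [6.5, 2.2, 2.4]],
    [[8, -6.5, -14], [6.5, 2.2, 2.4]],
  ],
  claw=-0.3,
)

```text
clock: 15.15
ee_pos: [0.5437, 0.2255, 0.1266]
ee_rot: [-1.873, 1.321, 1.354]
contact_force: [0.5, 0.1, 0.1]
opening: 0.056
```

>>> move_arm(
  commands=[
    [[8, -8, -13], [6.5, 2.2, 2.4]],
    [[8, -10, -11.5], [6.5, 2.2, 2.4]],
    [[8, -11.5, -10], [6.5, 2.2, 2.4]],
    [[8, -13, -8], [6.5, 2.2, 2.4]],
    [[5, -14, -6.5], [6.5, 2.2, 2.4]],
    [[5, -15, -4.5], [6.5, 2.2, 2.4]],
    [[0, 0, 0], [0, 0, 0]],
    [[0, 0, 0], [0, 0, 0]],
  ],
)

```text
clock: 15.95
ee_pos: [0.6249, 0.1673, 0.1088]
ee_rot: [-1.445, 1.886, 0.662]
contact_force: [-0.6, -0.5, 0.1]
opening: 0.0553
```

```bash
python3 - <<'E'
from tip import *
from kin import *
w,C,p,R,o=look('w12')
P,Q=knob(0,.11); print('want',P.round(4),'err tool mm',(R.T@(P-p)*1000).round(1),'deg',np.rad2deg(Ro.from_matrix(R.T@Q).as_rotvec()).round(2))
print('s4:',fk(o['qpos'],1)[0]-p,fk(o['qpos'],-1)[0]-p)
s=env.snapshot('side');save(s,'s12'); a=cv2.imread('pics/s12.png');cv2.imwrite('pics/s12c.png',cv2.resize(a[110:290,170:350],(600,600),interpolation=cv2.INTER_CUBIC))
X=np.array([*PIV,.071])+.146*(-np.array([np.cos(YAW),np.sin(YAW),0])); print('knob',X,'px w',proj(w,X),'s',proj(s,X))
E
```

```text
tip tool x -38.2 y [-39.9  27.4  39.9] z [-10.4   9.4]
p [0.6247 0.1677 0.1096] clk 16.0 q [ 0.775  0.705  0.037  0.339 -1.542 -1.161] F [-0.2  0.1  0.5] op 0.0554
want [0.6295 0.1693 0.1116] err tool mm [-3.3 -4.2  0.8] deg [-0.7  -0.68 -0.47]
s4: [-0.14165799  0.17621368 -0.07622524] [-0.00206628  0.03359054 -0.07622524]
knob [0.62111488 0.13623902 0.071     ] px w [274.13682859 225.45937011] s [230.89630238 215.6100016 ]
```

View pics/s12c.png

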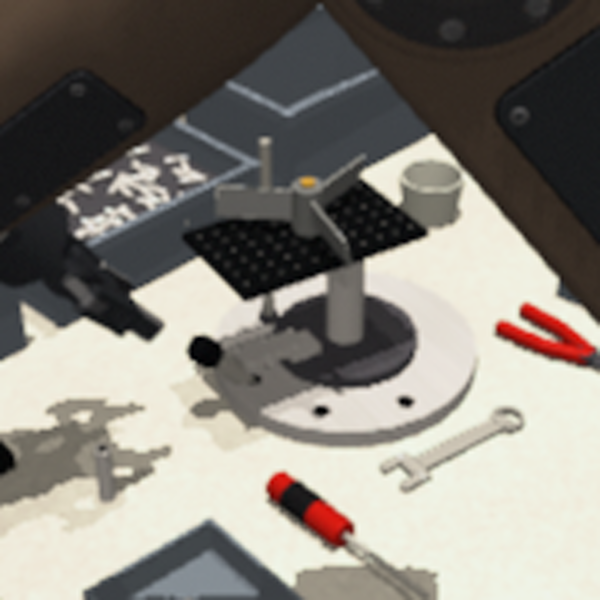

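View pics/w12.png

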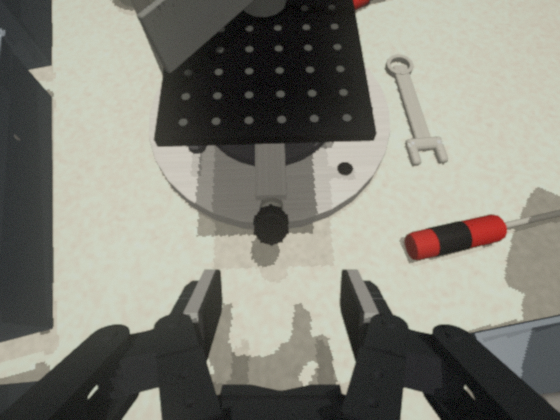

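```bash
python3 - <<'E'
from tip import *
from kin import *
w=env.snapshot('wrist'); C=cloud(w); p,R,o=cur()
g=w['img'].sum(2)
m=np.zeros((420,560),bool); m[200:245,250:292]=1; m&=(g<110)&(w['z_map']>0)&(C[...,2]>.05)&(C[...,2]<.11)
X=C[m]; print(m.sum(),X.mean(0),X.min(0),X.max(0)); v,u=np.nonzero(m);print(u.min(),u.max(),v.min(),v.max())
T=(X-p)@R*1000; print('tool',np.percentile(T,[2,50,98],axis=0).round(1))
# holes: dark spot on plate, 2nd hole in wrist
for (u0,v0) in ((345,168),):
    mm=np.zeros_like(m); mm[v0-12:v0+12,u0-14:u0+14]=1; mm&=(g<150); v,u=np.nonzero(mm); print('hole',atz(w,u.mean(),v.mean(),.02),len(u))
P,Q=knob(0,0); print('expected knob in tool', ((P+Q[:,0]*-.057-p)@R*1000).round(1))
E
```

```text
165 [0.6221874  0.13128038 0.08072924] [0.61203867 0.12170396 0.07149672] [0.63339419 0.14492118 0.08657312]
255 285 206 234
tool [[ 39.2 -16.6 -12.1]
 [ 45.7  -7.5  -9.4]
 [ 57.5   2.3   1.9]]
hole [0.53778157 0.07682931 0.02      ] 50
expected knob in tool [50.8 -4.9  1.8]
```

>>> move_arm(
  commands=[
    [[8, -3.5, 0.5], [0, -0.3, -0.5]],
    [[12, -4, 0.5], [0, -0.4, -0.5]],
    [[15, 0, 0], [0, 0, 0]],
    [[15, 0, 0], [0, 0, 0]],
    [[15, 0, 0], [0, 0, 0]],
    [[10, 0, 0], [0, 0, 0]],
    [[0, 0, 0], [0, 0, 0]],
    [[0, 0, 0], [0, 0, 0]],
  ],
)

```text
clock: 16.9
ee_pos: [0.6211, 0.1199, 0.0527]
ee_rot: [-1.453, 1.859, 0.66]
contact_force: [-0.1, 0.9, 0.0]
opening: 0.0553
```

```bash
sed -i 's/-104.2/-105.1/' pl.py; python3 - <<'E'
from tip import *
from kin import *
w,C,p,R,o=look('w13')
P,Q=knob(0,.002); print('err tool mm',(R.T@(P-p)*1000).round(1),'deg',np.rad2deg(Ro.from_matrix(R.T@Q).as_rotvec()).round(2))
s=env.snapshot('side');save(s,'s13'); a=cv2.imread('pics/s13.png');cv2.imwrite('pics/s13c.png',cv2.resize(a[150:270,190:310],(600,600),interpolation=cv2.INTER_CUBIC))
E
```

```text
tip tool x -11.2 y [-11.1   1.1  13.6] z [-13.5  -5.1]
p [0.6214 0.1202 0.0528] clk 16.95 q [ 0.735  0.704 -0.116  0.382 -1.369 -1.19 ] F [-0.7 -1.5  0.2] op 0.0555
err tool mm [31.1  2.8  0.1] deg [-0.09  0.09  1.18]
```

View pics/s13c.png

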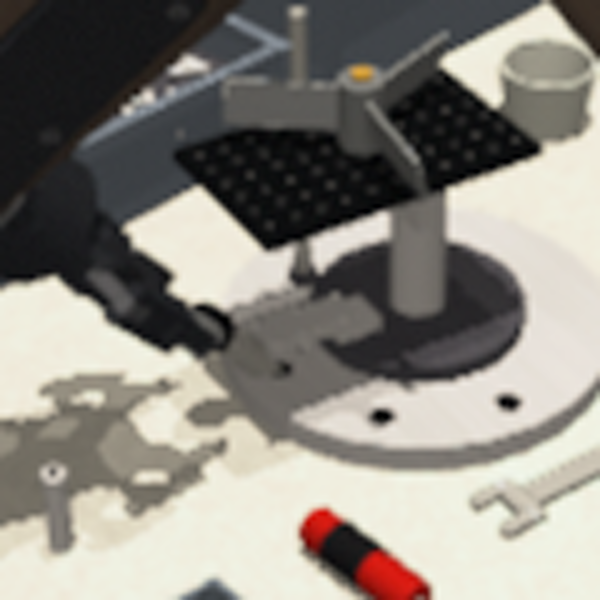

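View pics/w13.png

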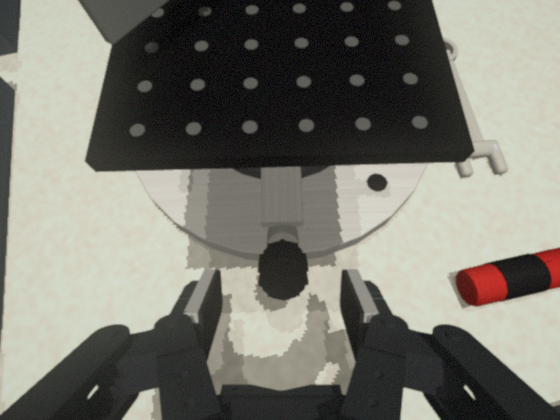

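>>> move_arm(
  commands=[
    [[10, 0.5, 0], [0, 0, 0.5]],
    [[10, 0.5, 0], [0, 0, 0.5]],
    [[8, 0, 0], [0, 0, 0]],
    [[3, 0, 0], [0, 0, 0]],
    [[0, 0, 0], [0, 0, 0]],
    [[0, 0, 0], [0, 0, 0]],
    [[0, 0, 0], [0, 0, 0]],
    [[0, 0, 0], [0, 0, 0]],
  ],
)

```text
clock: 17.8
ee_pos: [0.6152, 0.1009, 0.0286]
ee_rot: [-1.438, 1.874, 0.668]
contact_force: [-0.5, -0.7, 0.1]
opening: 0.0558
```

```bash
python3 - <<'E'
from tip import *
from kin import *
w,C,p,R,o=look('w14')
s=env.snapshot('side');save(s,'s14'); a=cv2.imread('pics/s14.png');cv2.imwrite('pics/s14c.png',cv2.resize(a[180:250,200:270],(600,600),interpolation=cv2.INTER_CUBIC))
E
```

```text
tip tool x -0.0 y [-26.3  -0.7  16.5] z [-24.9  -4.8]
p [0.6152 0.1009 0.0286] clk 17.85 q [ 0.713  0.718 -0.154  0.382 -1.322 -1.193] F [-0.  -0.2  0.6] op 0.0555
```

View pics/s14c.png

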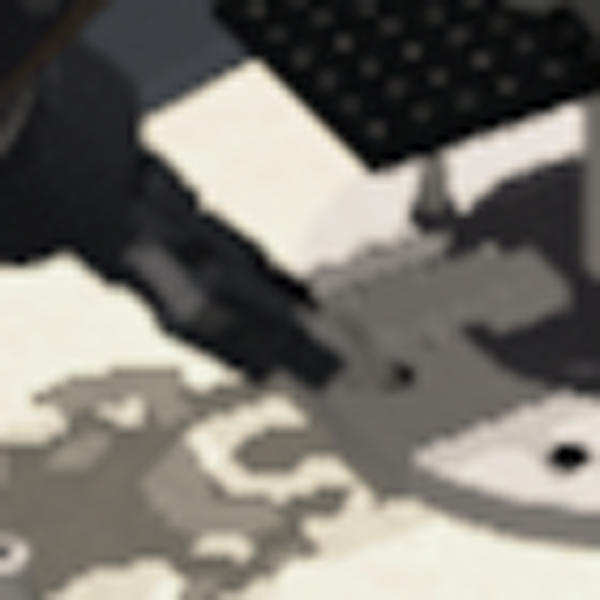

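View pics/w14.png

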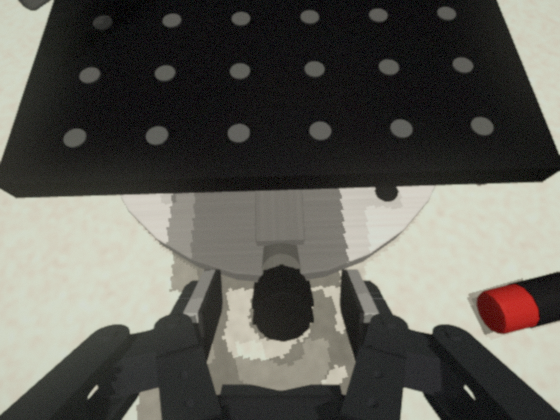

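>>> move_arm(
  commands=[
    [[0, 0, 0], [0, 0, 0]],
    [[0, 0, 0], [0, 0, 0]],
    [[0, 0, 0], [0, 0, 0]],
    [[0, 0, 0], [0, 0, 0]],
    [[0, 0, 0], [0, 0, 0]],
    [[0, 0, 0], [0, 0, 0]],
    [[0, 0, 0], [0, 0, 0]],
    [[0, 0, 0], [0, 0, 0]],
  ],
  claw=1,
)

```text
clock: 18.7
ee_pos: [0.6153, 0.1008, 0.0286]
ee_rot: [-1.438, 1.874, 0.668]
contact_force: [0.7, 2.0, 2.8]
opening: 0.0223
```

```bash
python3 - <<'E'
from tip import *
w,C,p,R,o=look('w15')
E
```

```text
tip tool x -2.1 y [-13.7  -1.1  12.1] z [-24.6  -7.4]
p [0.6153 0.1008 0.0286] clk 18.75 q [ 0.713  0.718 -0.154  0.382 -1.322 -1.193] F [0.  1.5 3.3] op 0.0224
```

View pics/w15.png

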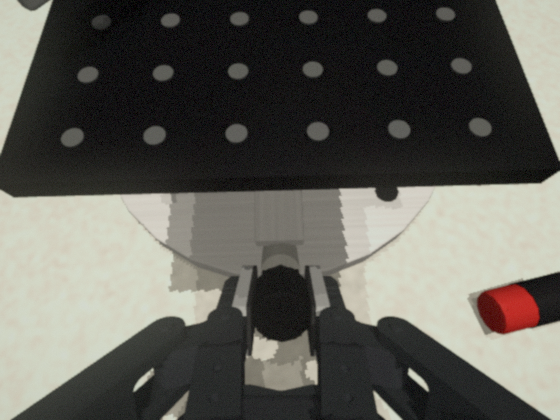

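>>> move_arm(
  commands=[
    [[-3, 0, 0], [0, 0, 0]],
    [[-3, 0, 0], [0, 0, 0]],
    [[-3, 0, 0], [0, 0, 0]],
    [[-3, 0, 0], [0, 0, 0]],
    [[-3, 0, 0], [0, 0, 0]],
    [[-3, 0, 0], [0, 0, 0]],
    [[0, 0, 0], [0, 0, 0]],
    [[0, 0, 0], [0, 0, 0]],
  ],
)

```text
clock: 19.55
ee_pos: [0.6177, 0.1116, 0.042]
ee_rot: [-1.438, 1.876, 0.668]
contact_force: [-1.9, -4.0, -7.2]
opening: 0.0223
```

```bash
python3 - <<'E'
from tip import *
from kin import *
w,C,p,R,o=look('w16'); print('along tool x F',R.T@o['contact_force'])
s=env.snapshot('side');save(s,'s16'); a=cv2.imread('pics/s16.png');cv2.imwrite('pics/s16c.png',cv2.resize(a[180:250,200:270],(600,600),interpolation=cv2.INTER_CUBIC))
# arc rows: rotate about PIV by 45deg
n=16
def rz(a): return Ro.from_euler('z',a).as_matrix()
c=np.array([*PIV,0]); th=np.deg2rad(45)/n; A=rz(th)
d=A@(p-c)-(p-c); print('per-row tool shift',(R.T@d*1000).round(2),'turn',np.rad2deg(R.T@np.array([0,0,th])).round(3))
P,Q=knob(0,.002+.018);print('err vs model',(R.T@(P-p)*1000).round(1),np.rad2deg(Ro.from_matrix(R.T@Q).as_rotvec()).round(2))
E
```

```text
tip tool x -0.0 y [-10.4  -0.1   9.4] z [-10.5   3.8]
p [0.6176 0.1116 0.0419] clk 19.6 q [ 0.722  0.714 -0.123  0.373 -1.358 -1.185] F [-1.  -4.5 -7.5] op 0.0222
along tool x F [ 8.67065656 -0.21693179  1.33461975]
per-row tool shift [ 0.06  5.95 -0.09] turn [-2.155 -0.006 -1.807]
err vs model [-1.2  0.8  0.2] [-0.09  0.01  0.08]
```

View pics/s16c.png

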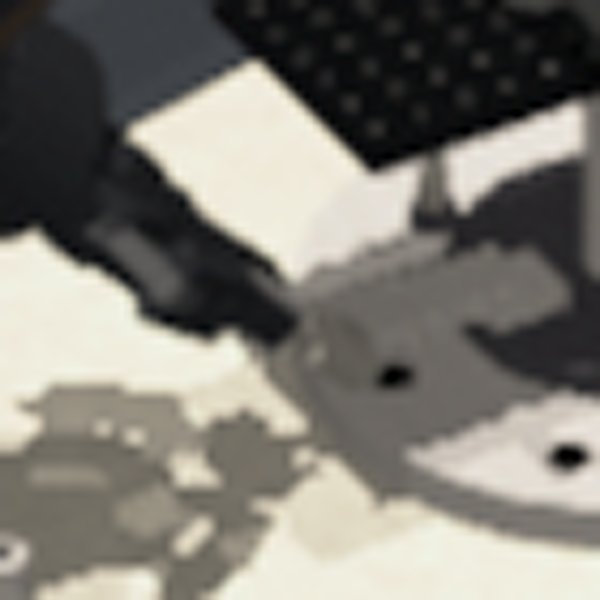

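View pics/w16.png

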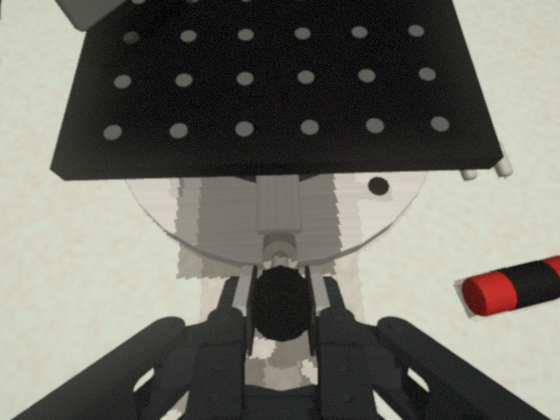

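>>> move_arm(
  commands=[
    [[0, 3, 0], [-1.05, 0, -0.9]],
    [[0, 6, -0.1], [-2.15, 0, -1.8]],
    [[0, 6, -0.1], [-2.15, 0, -1.8]],
    [[0, 6, -0.1], [-2.15, 0, -1.8]],
    [[0, 6, -0.1], [-2.15, 0, -1.8]],
    [[0, 6, -0.1], [-2.15, 0, -1.8]],
    [[0, 6, -0.1], [-2.15, 0, -1.8]],
    [[0, 3, 0], [-1.05, 0, -0.9]],
  ],
)

```text
clock: 20.45
ee_pos: [0.5755, 0.1152, 0.0434]
ee_rot: [-1.783, 1.641, 0.827]
contact_force: [3.1, -7.1, -3.2]
opening: 0.0223
```

```bash
python3 - <<'E'
from tip import *
from kin import *
w,C,p,R,o=look('w17'); print('F tool',R.T@o['contact_force'])
best=min((np.linalg.norm(Ro.from_matrix(R.T@knob(t,.02)[1]).as_rotvec()),t) for t in np.linspace(0,.9,181)); t=best[1]
P,Q=knob(t,.0188);print('theta',np.rad2deg(t),'err vs model',(R.T@(P-p)*1000).round(1),np.rad2deg(Ro.from_matrix(R.T@Q).as_rotvec()).round(2))
# remaining to 45
P,Q=knob(np.deg2rad(45),.0188); rows(p,R,P,Q,8)
E
```

```text
tip tool x -0.0 y [-11.   -1.1   9. ] z [-10.2   4.3]
p [0.5751 0.1151 0.0434] clk 20.5 q [ 0.848  0.574 -0.459  0.541 -1.128 -1.151] F [ 0.3 -7.9 -6.1] op 0.0224
F tool [ 9.74056593  0.31917414 -2.08868596]
theta 19.767043932013404 err vs model [ 0.9 -0.4  1.6] [-0.03 -0.11  0.13]
n 8 step mm 6.6 deg 3.15
[[1.0, 6.4, -0.9], [-2.42, -0.02, -2.01]]
[[0.8, 6.5, -0.6], [-2.42, -0.02, -2.01]]
[[0.6, 6.5, -0.4], [-2.42, -0.02, -2.01]]
[[0.3, 6.6, -0.1], [-2.42, -0.02, -2.01]]
[[0.1, 6.6, 0.2], [-2.42, -0.02, -2.01]]
[[-0.1, 6.5, 0.5], [-2.42, -0.02, -2.01]]
[[-0.3, 6.5, 0.7], [-2.42, -0.02, -2.01]]
[[-0.6, 6.5, 1.0], [-2.42, -0.02, -2.01]]
```

View pics/w17.png

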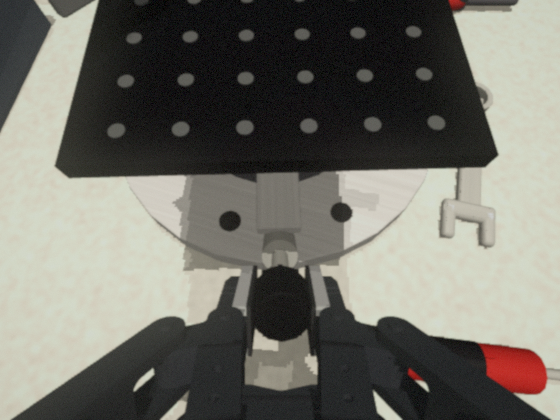

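>>> move_arm(
  commands=[
    [[0.5, 4, -0.3], [-1.5, 0, -1.2]],
    [[0.5, 7.5, 0], [-2.7, 0, -2.25]],
    [[0.3, 7.5, 0.1], [-2.7, 0, -2.25]],
    [[0.1, 7.5, 0.1], [-2.7, 0, -2.25]],
    [[0, 7.5, 0.1], [-2.7, 0, -2.25]],
    [[0, 7.5, 0.2], [-2.7, 0, -2.25]],
    [[0, 6.5, 0.2], [-2.4, 0, -2]],
    [[0, 4, 0], [-1.5, 0, -1.2]],
  ],
)

```text
clock: 21.3
ee_pos: [0.5259, 0.0986, 0.0434]
ee_rot: [-2.172, 1.279, 1.006]
contact_force: [10.0, -14.8, 3.6]
opening: 0.0221
```

```bash
python3 - <<'E'
from tip import *
from kin import *
w,C,p,R,o=look('w18'); print('F tool',R.T@o['contact_force'])
best=min((np.linalg.norm(Ro.from_matrix(R.T@knob(t,.02)[1]).as_rotvec()),t) for t in np.linspace(0,.9,181)); t=best[1]
P,Q=knob(t,.0188);print('theta',np.rad2deg(t),'err vs model',(R.T@(P-p)*1000).round(1),np.rad2deg(Ro.from_matrix(R.T@Q).as_rotvec()).round(2))
E
```

```text
tip tool x -0.1 y [-11.3  -1.6   8.1] z [-10.2   4.2]
p [0.5252 0.098  0.0434] clk 21.35 q [ 0.928  0.384 -0.896  0.896 -0.858 -1.215] F [  6.3 -13.9   1.1] op 0.0221
F tool [  8.99736657   1.29194733 -12.30211842]
theta 44.11775022507339 err vs model [ 0.  -2.4  2.6] [ 0.17 -0.36  0.  ]
```

View pics/w18.png

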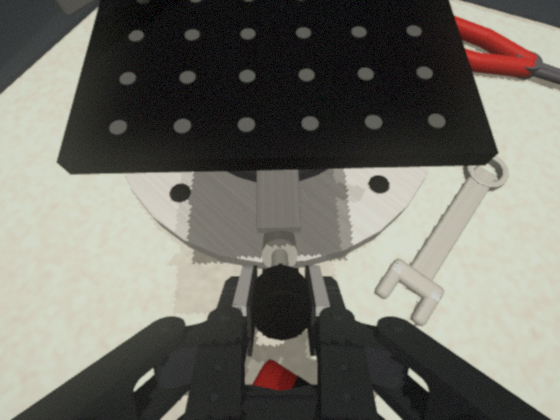

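>>> move_arm(
  commands=[
    [[3, 0, -1], [0, 0, 0]],
    [[3, 0, 0], [0, 0, 0]],
    [[3, 0, 0], [0, 0, 0]],
    [[0, 0, 0], [0, 0, 0]],
    [[0, 0, 0], [0, 0, 0]],
    [[0, 0, 0], [0, 0, 0]],
    [[0, 0, 0], [0, 0, 0]],
    [[0, 0, 0], [0, 0, 0]],
  ],
)

```text
clock: 22.15
ee_pos: [0.5296, 0.0939, 0.0366]
ee_rot: [-2.169, 1.28, 1.006]
contact_force: [4.3, -11.0, 1.2]
opening: 0.0225
```

```bash
python3 - <<'E'
from tip import *
from kin import *
p,R,o=cur(); print('F tool',R.T@o['contact_force'],o['opening'],o['clock'])
best=min((np.linalg.norm(Ro.from_matrix(R.T@knob(t,.02)[1]).as_rotvec()),t) for t in np.linspace(0,.9,181)); t=best[1]
P,Q=knob(t,.0098);print('theta',np.rad2deg(t),'err vs model',(R.T@(P-p)*1000).round(1),np.rad2deg(Ro.from_matrix(R.T@Q).as_rotvec()).round(2))
E
```

```text
F tool [ 6.66619553  1.54503674 -9.74670303] 0.02247202528445471 22.15
theta 44.11775022507339 err vs model [ 0.2 -0.6  2.6] [-0.04 -0.28 -0.08]
```

The knob followed inward to about 9 mm of pull, and the spring still draws it in with 6.7 N, so the pin has entered the hole. Releasing now.

>>> move_arm(
  commands=[
    [[3, 0, -1], [0, 0, 0]],
    [[3, 0, -1], [0, 0, 0]],
    [[2, 0, 0], [0, 0, 0]],
    [[0, 0, 0], [0, 0, 0]],
    [[0, 0, 0], [0, 0, 0]],
    [[0, 0, 0], [0, 0, 0]],
    [[0, 0, 0], [0, 0, 0]],
    [[0, 0, 0], [0, 0, 0]],
  ],
)

```text
clock: 22.95
ee_pos: [0.5322, 0.0892, 0.0305]
ee_rot: [-2.168, 1.277, 1.009]
contact_force: [0.1, -6.7, -5.5]
opening: 0.0223
```

>>> move_arm(
  commands=[
    [[0, 0, 0], [0, 0, 0]],
    [[0, 0, 0], [0, 0, 0]],
    [[0, 0, 0], [0, 0, 0]],
    [[0, 0, 0], [0, 0, 0]],
    [[-10, 0, 0], [0, 0, 0]],
    [[-20, 0, 0], [0, 0, 0]],
    [[-30, 0, 0], [0, 0, 0]],
    [[-40, 0, 0], [0, 0, 0]],
  ],
  claw=-0.3,
)

```text
clock: 23.75
ee_pos: [0.5008, 0.1461, 0.1067]
ee_rot: [-2.167, 1.279, 1.011]
contact_force: [1.1, 2.5, 0.3]
opening: 0.0557
```

```bash
python3 - <<'E'
from tip import *
w,C,p,R,o=look('w19'); print('F tool',R.T@o['contact_force'])
s=env.snapshot('side');save(s,'s19'); a=cv2.imread('pics/s19.png');cv2.imwrite('pics/s19c.png',cv2.resize(a[110:290,190:370],(600,600),interpolation=cv2.INTER_CUBIC))
t=env.snapshot('top');save(t,'t19'); a=cv2.imread('pics/t19.png');cv2.imwrite('pics/t19c.png',cv2.resize(a[110:270,200:360],(600,600),interpolation=cv2.INTER_CUBIC))
E
```

```text
tip tool x -31.1 y [-35.6 -23.5  38.6] z [-10.9   8.8]
p [0.5023 0.1523 0.1113] clk 23.8 q [ 1.08   0.306 -0.758  0.678 -1.043 -1.083] F [0.8 7.1 4.1] op 0.0552
F tool [-6.86889544 -4.20608159  1.84941788]
```

View pics/w19.png

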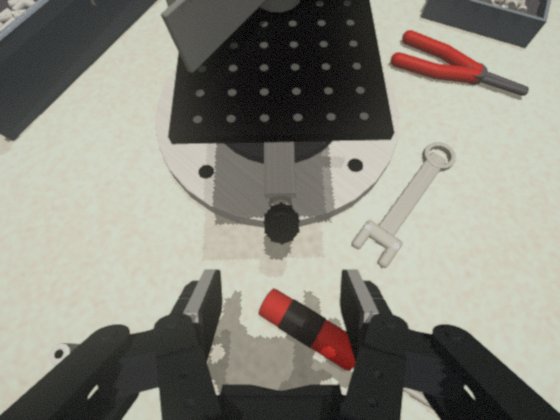

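View pics/s19c.png

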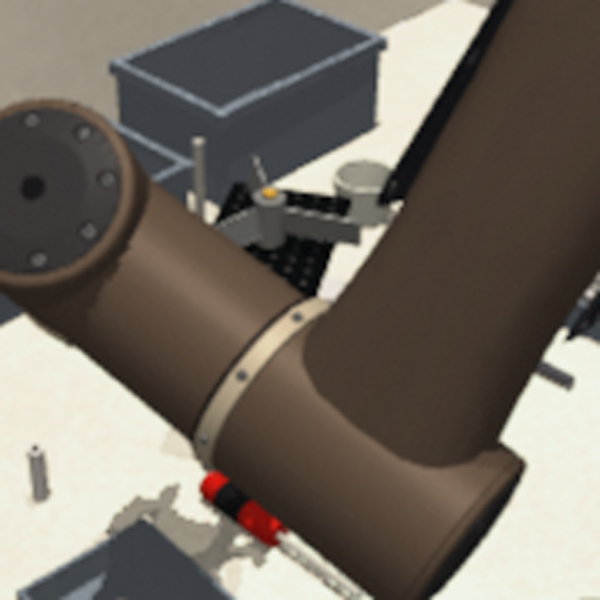

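View pics/t19c.png

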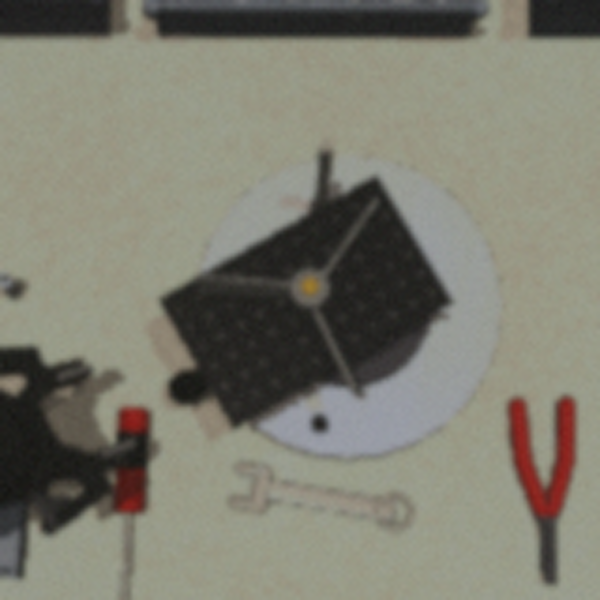

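```bash
python3 - <<'E'
from tip import *
from kin import *
w,C,p,R,o=look('w20')
g=w['img'].sum(2)
for b in (0,.014): 
    a=YAW+np.pi+np.pi/4; out=np.array([np.cos(a),np.sin(a),0]); kz=np.sin(np.deg2rad(40))*out+np.array([0,0,np.cos(np.deg2rad(40))])
    X=np.array([*PIV,.071])+.146*out+kz*(.012+b); print(b,'top face',X.round(3),proj(w,X).round(1))
m=np.zeros((420,560),bool); m[195:250,250:310]=1; m&=(g<110)&(w['z_map']>0)&(C[...,2]>.04)&(C[...,2]<.13)
X=C[m]; v,u=np.nonzero(m); print(u.min(),u.max(),v.min(),v.max(),'along kz',np.percentile((X-np.array([*PIV,.071])-.146*out)@kz*1000,[5,50,95]).round(1), X.mean(0))
T=np.array([.4654,.026,.222]); Dn=down(np.deg2rad(235),R)
p2=p+kz*.1; 
print('dist',R.T@(kz*100)); rows(p2,R,T,Dn,12)
E
```

```text
tip tool x -41.0 y [-39.8  26.5  39.5] z [-10.2   9.6]
p [0.5019 0.1482 0.1071] clk 23.95 q [ 1.075  0.31  -0.767  0.684 -1.034 -1.088] F [-0.8 -1.4  0.6] op 0.0554
0 top face [0.509 0.128 0.08 ] [288.2 230.9]
0.014 top face [0.504 0.136 0.091] [288.8 238.4]
272 297 203 217 along kz [-7.7  1.   8.1] [0.51880975 0.1130087  0.08024372]
dist [-9.99972270e+01  7.44090496e-01  3.04018229e-02]
n 12 step mm 15.2 deg 3.95
[[5.7, 7.5, -11.8], [-2.07, -3.28, -0.74]]
[[5.0, 8.0, -11.9], [-2.07, -3.28, -0.74]]
[[4.2, 8.5, -11.8], [-2.07, -3.28, -0.74]]
[[3.4, 9.0, -11.7], [-2.07, -3.28, -0.74]]
[[2.6, 9.5, -11.6], [-2.07, -3.28, -0.74]]
[[1.8, 9.9, -11.3], [-2.07, -3.28, -0.74]]
[[1.1, 10.3, -11.1], [-2.07, -3.28, -0.74]]
[[0.3, 10.7, -10.7], [-2.07, -3.28, -0.74]]
[[-0.4, 11.1, -10.3], [-2.07, -3.28, -0.74]]
[[-1.2, 11.5, -9.9], [-2.07, -3.28, -0.74]]
[[-1.9, 11.8, -9.4], [-2.07, -3.28, -0.74]]
[[-2.5, 12.1, -8.8], [-2.07, -3.28, -0.74]]
```

```bash
python3 -c "
import cv2
for n in ('w12','w20'):
    a=cv2.imread('pics/%s.png'%n);cv2.imwrite('pics/%sc.png'%n,cv2.resize(a[140:260,220:340],(400,400),interpolation=cv2.INTER_CUBIC))
a=cv2.hconcat([cv2.imread('pics/w12c.png'),cv2.imread('pics/w20c.png')]);cv2.imwrite('pics/cmp.png',a)"
```

```text
(no output)
```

View pics/cmp.png

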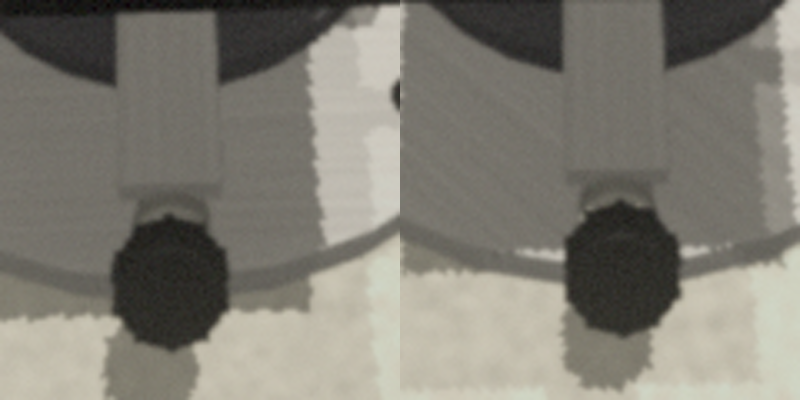

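>>> move_arm(
  commands=[
    [[-20, 0, 0], [0, 0, 0]],
    [[-30, 0, 0], [0, 0, 0]],
    [[-30, 0, 0], [0, 0, 0]],
    [[-20, 0, 0], [0, 0, 0]],
    [[6, 7.5, -12], [-2, -3.3, -0.75]],
    [[5, 8, -12], [-2, -3.3, -0.75]],
    [[4, 8.5, -12], [-2, -3.3, -0.75]],
    [[3.5, 9, -11.5], [-2, -3.3, -0.75]],
  ],
  claw=1,
)

```text
clock: 24.75
ee_pos: [0.4689, 0.1419, 0.1953]
ee_rot: [-2.099, 1.065, 1.321]
contact_force: [1.0, -0.8, 0.1]
opening: 0.0
```

>>> move_arm(
  commands=[
    [[2.5, 9.5, -11.5], [-2, -3.3, -0.75]],
    [[2, 10, -11.5], [-2, -3.3, -0.75]],
    [[1, 10.5, -11], [-2, -3.3, -0.75]],
    [[0, 10.5, -10.5], [-2, -3.3, -0.75]],
    [[-0.5, 11, -10.5], [-2, -3.3, -0.75]],
    [[-1, 11.5, -10], [-2, -3.3, -0.75]],
    [[-2, 12, -9.5], [-2, -3.3, -0.75]],
    [[-2.5, 12, -9], [-2, -3.3, -0.75]],
  ],
)

```text
clock: 25.55
ee_pos: [0.4646, 0.023, 0.2209]
ee_rot: [-1.858, 0.596, 1.865]
contact_force: [0.9, -0.4, 0.4]
opening: 0.0002
```

```bash
python3 - <<'E'
from tip import *
w,C,p,R,o=look('w21')
t=env.snapshot('top');save(t,'t21'); C=cloud(t)
m=(t['z_map']>0)&(C[...,2]>.203)&(C[...,2]<.213)&(np.hypot(C[...,0]-.5653,C[...,1]-.0293)<.03); print('hub top',C[m].mean(0),m.sum())
C=cloud(w)
m=(w['z_map']>0)&(C[...,2]>.19)&(C[...,2]<.211)&(np.hypot(C[...,0]-.5653,C[...,1]-.0293)<.1); X=C[m][:,:2]-[.5653,.0293]
r=np.hypot(*X.T); a=np.rad2deg(np.arctan2(X[:,1],X[:,0]))%360; h=np.histogram(a[(r>.04)],72,(0,360))[0]; print([(5*i,int(n)) for i,n in enumerate(h) if n>20], r.max())
print('hub px',proj(w,[.5653,.0293,.207]))
E
```

```text
tip tool x -37.7 y [-14.2  -1.   12.7] z [-9.4 -4.7]
p [0.4653 0.0214 0.2213] clk 25.6 q [ 0.461 -0.009 -0.38  -0.01  -1.2    0.489] F [ 3.5 -2.   1.6] op 0.0
hub top [nan nan nan] 0
[(75, 330), (80, 384), (205, 551), (210, 140), (315, 31), (320, 267)] 0.07791418804069289
hub px [163.73495416 110.59526065]<stdin>:4: RuntimeWarning: Mean of empty slice.
  ret = um.true_divide(
```

View pics/w21.png

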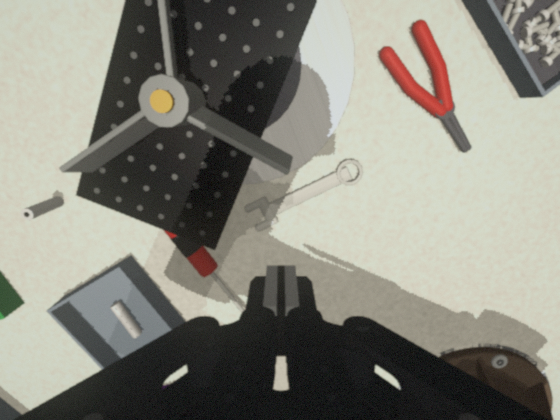

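```bash
python3 - <<'E'
from tip import *
w,C,p,R,o=look('w22'); print(o['joint_velocities'].round(2))
m=(w['z_map']>0)&(C[...,2]>.2035)&(C[...,2]<.213)&(np.hypot(C[...,0]-.5653,C[...,1]-.0293)<.03); X=C[m]; c=X.mean(0); print('hub top',c,m.sum(),X.min(0),X.max(0))
h0=cv2.minEnclosingCircle(X[:,:2].astype(np.float32)); print(h0)
h=np.array(h0[0])
m=(w['z_map']>0)&(C[...,2]>.196)&(C[...,2]<.203)&(np.hypot(C[...,0]-h[0],C[...,1]-h[1])<.1); X=C[m][:,:2]-h
r=np.hypot(*X.T); a=np.rad2deg(np.arctan2(X[:,1],X[:,0]))%360; hh=np.histogram(a[(r>.03)],72,(0,360))[0]; print([(5*i,int(n)) for i,n in enumerate(hh) if n>8], r.max())
for lo,hi in ((50,110),(170,240),(290,350)): print(np.median(a[(r>.04)&(a>lo)&(a<hi)]))
E
```

```text
tip tool x -38.0 y [-13.    0.7  13.9] z [-11.7  -7. ]
p [0.4653 0.0222 0.2206] clk 25.7 q [ 0.468 -0.011 -0.385 -0.005 -1.196  0.474] F [-0.2  0.5 -0.6] op 0.0
[ 0.05 -0.01 -0.03  0.02  0.02 -0.05]
hub top [0.56908195 0.0258197  0.20696648] 2096 [0.5554601  0.0124685  0.20351956] [0.58285492 0.03996308 0.21203266]
((0.5692131519317627, 0.026413649320602417), 0.014077339321374893)
[(75, 44), (80, 569), (85, 41), (195, 38), (200, 548), (205, 61), (315, 77), (320, 302)] 0.07980563785435968
83.4323954396371
203.44463078052794
321.92859251544706
```

```bash
python3 - <<'E'
from pl import *
p,R,o=cur(); Dn=down(np.deg2rad(235),R)
rows(p,R,np.array([.4686,.0235,.144]),Dn,6)
print('u tool',Dn.T@np.array([.819,-.574,0]),Dn.round(3))
E
```

```text
n 6 step mm 12.8 deg 0.2
[[12.8, -0.5, -0.4], [-0.19, 0.03, 0.03]]
[[12.8, -0.5, -0.4], [-0.19, 0.03, 0.03]]
[[12.8, -0.5, -0.3], [-0.19, 0.03, 0.03]]
[[12.8, -0.5, -0.3], [-0.19, 0.03, 0.03]]
[[12.8, -0.5, -0.3], [-0.19, 0.03, 0.03]]
[[12.8, -0.5, -0.3], [-0.19, 0.03, 0.03]]
u tool [ 0.0000000e+00  4.3417205e-04 -1.0001184e+00] [[ 0.    -0.574 -0.819]
 [ 0.    -0.819  0.574]
 [-1.     0.     0.   ]]
```

>>> move_arm(
  commands=[
    [[12, -0.5, -0.5], [-0.2, 0, 0]],
    [[13, -0.5, -0.5], [-0.2, 0, 0]],
    [[13, -0.5, -0.5], [-0.2, 0, 0]],
    [[13, -0.5, -0.5], [-0.2, 0, 0]],
    [[13, -0.5, 0], [-0.2, 0, 0]],
    [[12, -0.5, 0], [-0.2, 0, 0]],
    [[0, 0, 0], [0, 0, 0]],
    [[0, 0, 0], [0, 0, 0]],
  ],
)

```text
clock: 26.5
ee_pos: [0.4683, 0.0264, 0.145]
ee_rot: [-1.874, 0.58, 1.877]
contact_force: [1.1, 0.2, 0.3]
opening: 0.0003
```

```bash
python3 - <<'E'
from tip import *
w,C,p,R,o=look('w23'); print((R.T@np.array([.819,-.574,0])).round(3), proj(w,[.5685,.0267,.207]))
E
```

```text
tip tool x -11.5 y [-40.  -35.1 -23.8] z [-24.1   2.1]
p [0.4687 0.0265 0.1455] clk 26.55 q [ 0.473  0.057 -0.496 -0.005 -1.015  0.496] F [ 0.8 -0.4  0.3] op -0.0003
[-0.002  0.007 -1.   ] [105.30468505  97.99113459]
```

View pics/w23.png

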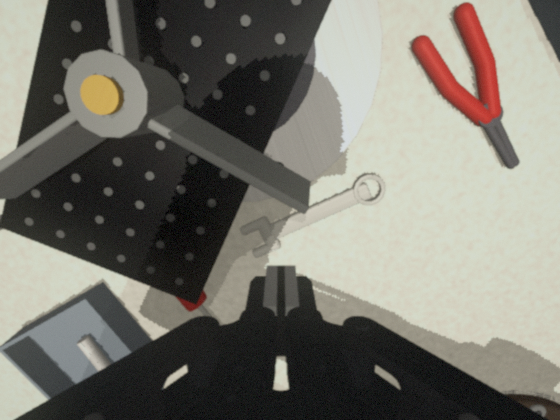

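>>> move_arm(
  commands=[
    [[0, 0, -10], [0, 0, 0]],
    [[0, 0, -20], [0, 0, 0]],
    [[0, 0, -30], [0, 0, 0]],
    [[0, 0, -32], [0, 0, 0]],
    [[-22, 0, -32], [0, 0, 0]],
    [[-42, 0, -20], [0, 0, 0]],
    [[-45, 0, 0], [0, 0, 0]],
    [[-30, 0, 0], [0, 0, 0]],
  ],
)

```text
clock: 27.35
ee_pos: [0.5887, -0.0578, 0.2875]
ee_rot: [-1.876, 0.58, 1.871]
contact_force: [0.4, -0.1, 0.4]
opening: 0.0004
```

```bash
cat > rot.py <<'E'
from pl import *
H=np.array([.5690,.0265])
def ang(p):
    C=cloud(p); X=C[...,:2]-H; r=np.hypot(X[...,0],X[...,1]); m=(p['z_map']>0)&(C[...,2]>.185)&(C[...,2]<.204)&(r>.03)&(r<.085)
    a=np.arctan2(X[...,1],X[...,0])[m]
    return np.rad2deg(np.angle(np.exp(3j*a).mean())/3), abs(np.exp(3j*a).mean()), m.sum()
E
python3 - <<'E'
from rot import *
for i in range(5):
    c=env.get_obs()['clock']; w=env.snapshot('wrist'); print(c,ang(w))
save(w,'w24'); print(env.get_obs()['ee_pos'],env.get_obs()['contact_force'])
E
```

```text
27.35 (np.float64(52.97633922534806), np.float64(0.9904763858147857), np.int64(1113))
27.4 (np.float64(-50.03567799236262), np.float64(0.9924315364130274), np.int64(753))
27.45 (np.float64(-33.154623603422166), np.float64(0.9960910435815702), np.int64(562))
27.5 (np.float64(-15.352421112821464), np.float64(0.9924344959877288), np.int64(666))
27.55 (np.float64(3.132656031616121), np.float64(0.9895819669906146), np.int64(1127))
[ 0.58690596 -0.05665788  0.28365538] [-0.8449847   0.44587425 -0.27587137]
```

View pics/w24.png

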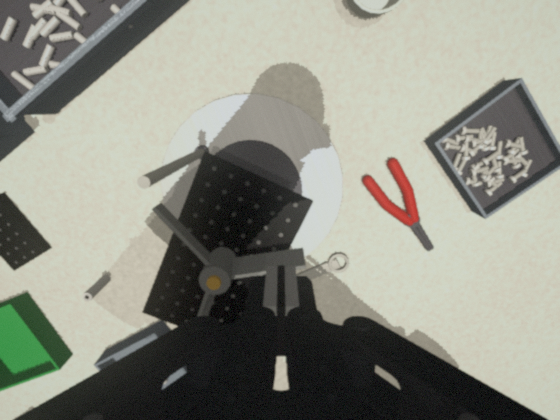

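The rotor is spinning freely at about 6 rad/s, with the tips well above the blades. I'll move the arm further away and do the final checks.

>>> move_arm(
  commands=[
    [[-15, 0, -10], [0, 0, 0]],
    [[-15, 15, -20], [0, 0, 0]],
    [[-10, 20, -20], [0, 0, 0]],
    [[0, 25, -25], [0, 0, 0]],
    [[0, 25, -25], [0, 0, 0]],
    [[0, 25, -25], [0, 0, 0]],
    [[0, 15, -15], [0, 0, 0]],
    [[0, 0, 0], [0, 0, 0]],
  ],
)

```text
clock: 28.4
ee_pos: [0.6306, -0.2416, 0.3203]
ee_rot: [-1.868, 0.583, 1.878]
contact_force: [0.2, 0.9, -0.1]
opening: -0.0001
```

>>> move_arm(
  commands=[
    [[0, 0, 0], [0, 0, 0]],
    [[0, 0, 0], [0, 0, 0]],
    [[0, 0, 0], [0, 0, 0]],
    [[0, 0, 0], [0, 0, 0]],
    [[0, 0, 0], [0, 0, 0]],
    [[0, 0, 0], [0, 0, 0]],
    [[0, 0, 0], [0, 0, 0]],
    [[0, 0, 0], [0, 0, 0]],
  ],
)

```text
clock: 29.2
ee_pos: [0.631, -0.2389, 0.3231]
ee_rot: [-1.873, 0.58, 1.876]
contact_force: [0.3, -0.0, -1.1]
opening: -0.0
```

```bash
python3 - <<'E'
from rot import *
for n in ('top','side','top','side'):
    c=env.get_obs()['clock']; w=env.snapshot(n); print(n,c,ang(w)); save(w,n+'25')
    a=cv2.imread('pics/'+n+'25.png');cv2.imwrite('pics/'+n+'25b.png',cv2.resize(a[100:330,130:420],None,fx=2.7,fy=2.6,interpolation=cv2.INTER_CUBIC))
o=env.get_obs(); print(o['ee_pos'],o['contact_force'])
E
```

```text
top 29.2 (np.float64(-13.038748039544151), np.float64(0.9896044551344731), np.int64(120))
side 29.25 (np.float64(-2.402250027397233), np.float64(0.980262458487031), np.int64(183))
top 29.3 (np.float64(9.184532504800677), np.float64(0.9909441125810489), np.int64(114))
side 29.35 (np.float64(19.136202776286098), np.float64(0.9792413021629081), np.int64(157))
[ 0.63105482 -0.23902036  0.32303088] [ 0.03513426 -0.16385591 -0.85904792]
```

View pics/side25b.png

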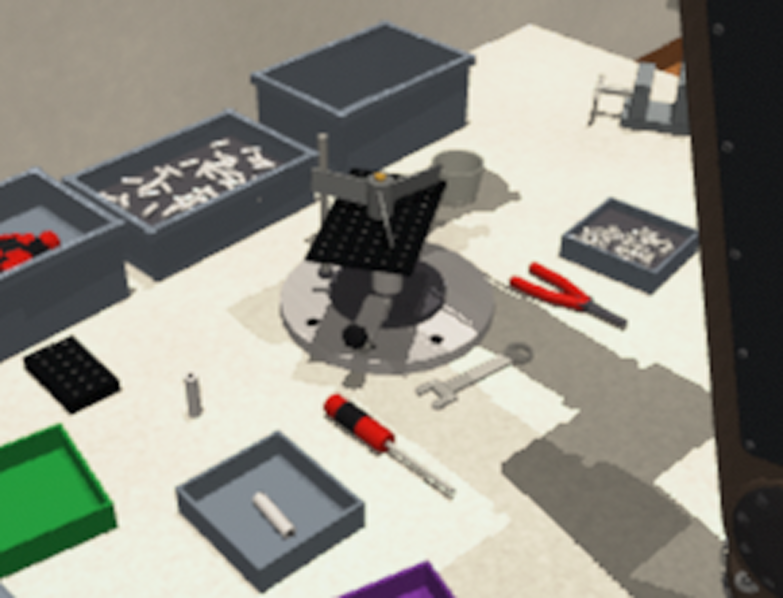

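View pics/top25b.png

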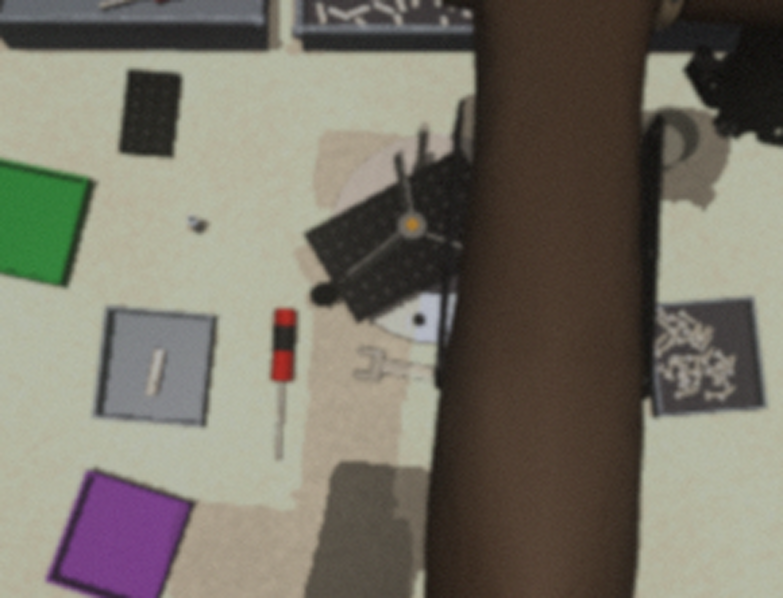

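```bash
python3 - <<'E'
from rot import *
print(env.close_job()); print(env.get_obs()['clock'])
E
```

```text
the job is handed in; nothing more can be done
None
the job is handed in; nothing more can be done
```

The job is done and was handed in at about 29 s, with one slip at the start: I knocked the spacer off the deck before getting it into the tray.

- **Spacer:** The first grasp closed too high. The cameras put the real finger tips about 38 mm behind the reported TCP, in disagreement with the robot's state. The spacer squeezed out and fell on the table beside the wrench. I picked it up there, corrected for the offset, and the last pictures show it lying in the empty grey tray.
- **Turntable:** I pulled the plunger about 18 mm with the gripper leaning outwards and turned the stand 45° counter-clockwise. The spring drew the pin into the second hole. Afterwards the knob sat at its sleeve as it did at the start, and the holes lined up with 45°.
- **Rotor:** I pushed it counter-clockwise once and lifted the fingers clear. I measured about 6 rad/s just after letting go and about 3.8 rad/s two seconds later. It slowed faster than the stated 0.5 rad/s each second. By my estimate, from those speeds and the time, it had turned about 1.5 times and was still spinning at hand-in.
- **Everything else:** In the last pictures nothing else had visibly moved, though I judged that by eye. The arm stood clear, and contact forces read about zero.

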